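# Scrape the griddle clear and hold the surface thermometer on its mark

## Task

Take the scraper block, push the three loose crusts off the griddle's cooking face into the drip gutter along its front with it (never with the hand itself), and stand the scraper back upright on the counter. Then take the surface thermometer out of its stand and hold it upright with its foot inside the engraved ring on the griddle, pressing gently so that the sprung foot is about half pushed in. Finish while still holding the thermometer like that, and leave everything else on the counter where it is.

Things in the scene. Friction and masses are not known exactly. Their poses are not given: they have to be found in the camera images.
- griddle: Steel griddle plate, fixed. Origin on the counter under it; x points away from its gutter, z up. Flat cooking face 36 mm above the counter, from x -100 to +130 mm, y -135 to +135 mm; rim 3 mm thick, 12 mm above the face, along back and sides. The front edge (x -100 mm) has no rim: there the face drops into the drip gutter. Loop handles at the sides out to y 167 mm, 45 mm high.
- mark (a point): Marked spot on the cooking face: centre of an engraved ring, 44 mm across outside and 39 mm inside, with a centre dot; 36 mm above the counter, at x = 15 mm, y = 0 of the griddle.
- gutter (a point): Middle of the floor of the griddle's drip gutter, an open trough along the whole front (-x) edge of the face: 55 mm wide (griddle x = -155 to -100 mm), 270 mm long along the griddle's y, floor 22 mm below the cooking face; its outer front wall stands 4 mm higher than the face.
- crust0_mid (a point): Broken piece of hard flatbread crust, 24 x 18 x 12 mm, 10 g, lying loose on the griddle's cooking face; point at its centre; to be moved only with the scraper.
- crust1_mid (a point): Broken piece of hard flatbread crust, 24 x 18 x 12 mm, 10 g, lying loose on the griddle's cooking face; point at its centre; to be moved only with the scraper.
- crust2_mid (a point): Broken piece of hard flatbread crust, 24 x 18 x 12 mm, 10 g, lying loose on the griddle's cooking face; point at its centre; to be moved only with the scraper.
- scraper_grip (a point): Griddle scraper block, about 0.3 kg, standing on the counter left or right of the griddle: flat steel sole 36 mm (its x) by 120 mm (its y), grey body, and on top an upright wooden grip 24 mm thick (its x), 84 mm long (its y), from 23 to 68 mm above the sole's underside. This point: middle of the grip, 47 mm above the sole's underside. Either long edge scrapes.
- stand: Grey bench stand of the thermometer, block 70 x 70 mm, 78 mm high, fixed, on the other side of the griddle from the scraper. Its 23 mm wide upright hole holds the stem of the thermometer. Origin under its centre.
- probe_grip (a point): Surface thermometer, about 0.12 kg, upright in the stand. Point: middle of its white handle, 22 mm thick (its x), 30 mm wide (its y), from 43 mm below to 43 mm above the point; z up along it. Below the handle: guard ring 38 mm across, 6 mm thick (it rests on the stand), stem 12 mm across, sprung foot; foot's face 115 mm below the point when out. Lift 70 mm straight up to clear the stand.
- probe_tip (a point): Centre of the flat underside of the thermometer's sprung steel sensing foot, 16 mm across.
- foot (a joint): How far the sensing foot is pushed into the stem: 0 = fully out, 0.010 m = fully in against its stop. Its spring takes about 0.9 N to start moving and 0.3 N more for each millimetre (2.4 N half in).
- egg_cup: Bystander, leave where it is: yellow ceramic egg cup, 50 mm wide, 58 mm tall. Origin under its centre.
- scoop: Bystander, leave where it is: small white plastic scoop lying flat, about 135 mm long, 24 mm high; origin under its pan.
- stick: Bystander, leave where it is: flat wooden stirring stick, 300 mm long, 8 mm thick, lying along its own x. Origin under its centre.
- sieve: Bystander, leave where it is: round aluminium hand sieve, 140 mm across, 34 mm high, handle 130 mm long towards its -y; origin under the bowl of the sieve.
- salt_bowl: Bystander, leave where it is: white ceramic salt bowl, 84 mm wide, 38 mm high. Origin under its centre.
- spice_jar: Bystander, leave where it is: closed amber spice jar, 54 mm wide, 95 mm tall. Origin under its centre.
Mind the look-alikes: they are no part of the job. Of the things that look like the part that bears scraper_grip, the largest one is meant.

How it is judged:
On the way, in this order (a step that is already met when the one before it is completed fails the run):
1. with the scraper still in the fingers, all three crusts lie in the drip gutter (x of crust0_mid in the frame of griddle between -0.157 and -0.098 m and y of crust0_mid in the frame of griddle between -0.137 and 0.137 m and z of crust0_mid in the frame of griddle between 0.01 and 0.038 m and x of crust1_mid in the frame of griddle between -0.157 and -0.098 m and y of crust1_mid in the frame of griddle between -0.137 and 0.137 m and z of crust1_mid in the frame of griddle between 0.01 and 0.038 m and x of crust2_mid in the frame of griddle between -0.157 and -0.098 m and y of crust2_mid in the frame of griddle between -0.137 and 0.137 m and z of crust2_mid in the frame of griddle between 0.01 and 0.038 m and contact force between the fingers and scraper above 1 N), for 0.2 s.
2. the scraper stands upright on the counter, let go, clear of the griddle (height (world z) of scraper_grip between 0.042 and 0.053 m and angle between scraper_grip's own z axis and vertical below 0.1 rad and contact force between the fingers and scraper below 0.1 N and contact force between scraper and griddle below 0.1 N and linear speed of scraper below 0.02 m/s), for 0.2 s.
At the end, for the whole second after the job is handed in: All three crusts in the gutter; scraper upright (0.1 rad) on the counter, let go, off the griddle; thermometer held by the fingers, off its stand, upright within 0.14 rad, foot centre within 13 mm of the mark, pressed with 0.7 to 6 N and pushed in 2 to 8 mm, at rest (all of step 2 and x of crust0_mid in the frame of griddle between -0.157 and -0.098 m and y of crust0_mid in the frame of griddle between -0.137 and 0.137 m and z of crust0_mid in the frame of griddle between 0.01 and 0.038 m and x of crust1_mid in the frame of griddle between -0.157 and -0.098 m and y of crust1_mid in the frame of griddle between -0.137 and 0.137 m and z of crust1_mid in the frame of griddle between 0.01 and 0.038 m and x of crust2_mid in the frame of griddle between -0.157 and -0.098 m and y of crust2_mid in the frame of griddle between -0.137 and 0.137 m and z of crust2_mid in the frame of griddle between 0.01 and 0.038 m and horizontal distance between probe_tip and mark below 0.013 m and angle between probe_grip's own z axis and vertical below 0.14 rad and value of joint foot between 0.002 and 0.008 m and contact force between probe and griddle between 0.7 and 6 N and contact force between the fingers and probe above 1 N and contact force between probe and stand below 0.1 N and linear speed of probe below 0.02 m/s); the arm keeps its last pose, push and grip.
It fails at once if a crust was touched by the fingers or the arm (contact force between any of the fingers, the arm and crust0 above 0.05 N or contact force between any of the fingers, the arm and crust1 above 0.05 N or contact force between any of the fingers, the arm and crust2 above 0.05 N).
It fails at once if the thermometer was pressed harder than 12 N on the griddle (contact force between probe and griddle above 12 N).
It fails at once if a bystander was moved by more than 30 mm (distance of any of egg_cup, scoop, stick, sieve, salt_bowl, spice_jar from where it was at the start of the episode above 0.03 m).
It also fails if it takes over 72 s, if anything falls off the work surface, if the arm or the gripper's body presses on something with over 40 N, if the wrist force passes 120 N, or if a joint passes its speed limit or range.

## Robot

A 6-joint arm with a two-finger parallel gripper is mounted at the origin on the work surface. World frame = base frame: x ahead of the robot, y to its left, z up, the work surface at z = 0. Lengths are in m, angles in rad, forces in N, time in s.
With the tool pointing down it reaches from about 0.225 to 0.875 m from the base axis. Payload 3.4 kg.
Tool frame: the origin (TCP) lies at the very end of the fingers, on their centre line; the grasp point (between the pads) lies manip.pinch_z behind it (manip.pinch_z is the distance from the TCP to the grasp point, in m); z points along the fingers, y is the direction in which the jaws open and shut (so a half turn about z gives the same grasp; the last joint's range is limited). The gripper opens to 85 mm and grips with 20 to 120 N. Pads are 22 mm wide; open, the fingers measure 114 mm over their backs; the gripper's body (76 mm by 85 mm) begins 54 mm behind the grasp point. The pads swing forward as they close: fully open they stand 13 mm farther back than shut.
Start: joints at [1.077, 0.276, 1.505, -0, 1.361, -0.121], TCP at [0.209, 0.536, 0.231] pointing down, gripper open.
Joint ranges: [-2.89, 2.89], [-0.75, 2.08], [0.22, 2.7], [-1.18, 4.32], [0.11, 2.71], [-2.7, 2.7]. Speed limits (rad/s): [2.57, 2.57, 3.14, 3.14, 3.14, 3.14].

## Interface

Orientations are given as a unit quaternion [w, x, y, z].
In Python, from rig import manip, imaging, workorder gives the robot as it stands.
- The arm moves only by the tool apply_moves, never from a script. Its argument "moves" is one flat list of numbers, 7 for each row, row after row: the finger opening in m, from 0 to 0.0854, then the shift along the tool's x, y, z in m, then the turn, a rotation vector about the tool's x, y, z in rad. In form: [jaw, tx, ty, tz, rx, ry, rz, jaw, tx, ty, tz, rx, ry, rz, ...]. A call has exactly 8 rows; each row shifts and turns the pose as measured when the row begins, along the tool's axes as they then stand; what a row does not reach is not made up. A row lasts 1/12 s, in which the tool goes at most 41.7 mm and 7.16 degrees, less where a joint would pass 70% of its speed; a pose out of reach is approached as far as the arm can. A call with a gripper value outside its range is refused whole. The fingers move at their own pace and stop on an object; "newtons" is the grip in N (left out, the last holds). Time passes only in rows, so rows that do not move let the fingers close, or fill a call up. It gives the time, the measured TCP pose, the force and the opening at its end, in the units of the state.
- manip.get_state(): the state, without advancing time (a new reading comes with each control period).
- imaging.get_image(name): name is "side" or "top"; returns a dict with "image" (420x560x3 uint8, red, green, blue), "range_z" (420x560 float32, m along the optical axis (not along the pixel's ray), 0 where there is no reading), "fx", "fy", "cx", "cy" (pixels), "R" (3x3) and "t" (3): a world point X has camera coordinates R X + t. Camera axes: x right, y down, z forward; pixel columns grow to the right and rows downward; lengths in m; the calibration is good to about 2 mm. A picture is of the moment at which its call begins.
- workorder.sign_off(): hands the job in, once; it reports no verdict.
The state is a dict: "clock": time; "qpos": joint angles; "qd": joint speeds; "effort": joint torques, N m; "position": TCP position; "ee_rot": TCP orientation; "contact_force": force on the tool from outside, world axes, zero at the start; "moment": the same for the moment, N m; "width": finger opening in m.
Only numpy, scipy, OpenCV 4.12 (cv2) and the standard library are available. Lean on these libraries where they do the work, as an engineer would, in place of code of your own. Each camera call takes 0.05 s, during which the arm holds its last target.

## Working session

There is one attempt and no reset: what is moved stays moved. The work goes in short steps, Python scripts to look and compute and a tool call to move; the robot and the scene stay as the last step left them, time stands still between calls to the robot, and variables do not carry over. Pictures are saved under pics/ and viewed, and the job is handed in when it is done.

Besides the shell and the picture viewer there is one more tool, called as name(argument=value, ...), one argument or row to a line, values as JSON. apply_moves: Moves the arm, as the interface text tells. Its arguments: {"type":"object","properties":{"moves":{"type":"array"},"newtons":{"type":"number"}},"required":["moves"]}

```bash
ls -la; mkdir -p pics; python3 - <<'E'
from rig import manip, imaging, workorder
import cv2,pickle
print(manip.get_state(), manip.pinch_z)
for n in ("top","side"):
    d=imaging.get_image(n)
    pickle.dump(d,open(f"{n}0.pkl","wb"))
    cv2.imwrite(f"pics/{n}0.png",d["image"][:,:,::-1])
    print(n,d["fx"],d["fy"],d["cx"],d["cy"],d["R"],d["t"])
E
```

```text
total 12
drwxr-xr-x  3 agent agent 4096 Dec  7 08:17 .
drwxr-xr-x 23 root  root  4096 Dec  7 08:17 ..
drwxr-xr-x  2 agent agent 4096 Dec  7 08:17 pics
{'clock': 0.0, 'qpos': array([ 1.07699317e+00,  2.76632554e-01,  1.50619353e+00,  1.69190225e-05,
        1.36070649e+00, -1.20983220e-01]), 'qd': array([ 3.57094188e-04, -7.73465444e-04, -1.01369067e-03,  4.95581838e-05,
       -1.44855293e-03, -1.02140076e-03]), 'effort': array([-2.88664320e-03, -4.16776192e+01, -2.45808059e+01, -3.94244071e-04,
        1.12857428e-02, -2.05901536e-06]), 'position': array([0.20916394, 0.53500895, 0.23039424]), 'ee_rot': array([-3.01369824e-04,  1.85333912e-01,  9.82675124e-01, -9.21991077e-04]), 'contact_force': array([-0.92928486, -0.91087293,  0.29250405]), 'moment': array([-0.02956452, -0.02719634,  0.00936366]), 'width': 0.0854479040176441} 0.0187
top 505.97299361373746 505.97299361373746 275.074872205194 212.65167035597548 [[ 0.01984078 -0.99977459 -0.00755792]
 [-0.9941637  -0.01892653 -0.10620883]
 [ 0.10604184  0.00962107 -0.99431512]] [-0.0659672   0.54098002  1.4164823 ]
side 460.26559809350755 460.26559809350755 280.7908938156651 209.89083186841694 [[ 0.75067224 -0.660671   -0.00224031]
 [-0.36860134 -0.41599585 -0.83131252]
 [ 0.54829211  0.62486901 -0.55580076]] [-0.46583364  0.28606392  1.21891594]
```

View pics/top0.png

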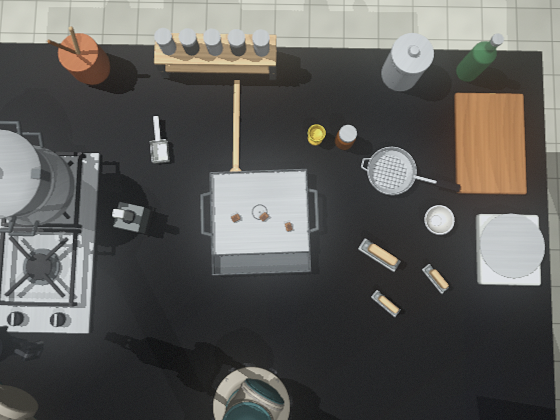

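View pics/side0.png

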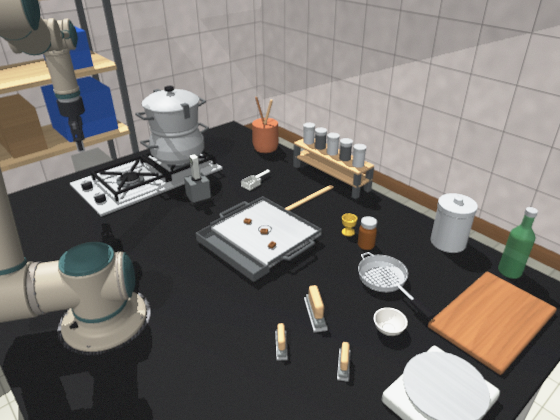

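The top view shows the griddle at about (262,220), with its gutter towards the robot. The crusts are at about (237,217), (264,216) and (289,227), and the ring is at (260,212). The largest scraper is at (380,254), with two smaller look-alikes beside it. The thermometer is in its stand near (128,216).

```bash
cat > h.py <<'E'
import numpy as np,cv2,pickle
def load(n,i=0): return pickle.load(open(f"{n}{i}.pkl","rb"))
def snap(n,i):
    from rig import imaging
    d=imaging.get_image(n); pickle.dump(d,open(f"{n}{i}.pkl","wb")); return d
def ray(d,u,v,z):
    c=np.array([(u-d["cx"])/d["fx"],(v-d["cy"])/d["fy"],1.])
    o=-d["R"].T@d["t"]; r=d["R"].T@c
    return o+r*(z-o[2])/r[2]
def proj(d,X):
    c=d["R"]@np.asarray(X,float)+d["t"]; return np.array([c[0]/c[2]*d["fx"]+d["cx"],c[1]/c[2]*d["fy"]+d["cy"]])
def cloud(d):
    z=d["range_z"]; v,u=np.mgrid[:z.shape[0],:z.shape[1]]
    c=np.stack([(u-d["cx"])/d["fx"]*z,(v-d["cy"])/d["fy"]*z,z],-1)
    return (c-d["t"])@d["R"]
def crop(d,u0,u1,v0,v1,s,f):
    im=cv2.resize(d["image"][v0:v1,u0:u1,::-1],None,fx=s,fy=s,interpolation=cv2.INTER_CUBIC); cv2.imwrite(f,im)
E
python3 - <<'E'
from h import *
d=load("top"); crop(d,195,330,160,285,5,"pics/t_grid.png"); crop(d,340,460,200,325,5,"pics/t_scr.png"); crop(d,90,190,100,250,4,"pics/t_th.png")
P=cloud(d)
for u,v in [(260,230),(240,200),(262,265),(380,254),(375,252),(124,215),(135,215),(90,350),(300,340),(120,227),(140,225)]: print(u,v,P[v,u].round(4))
E
```

```text
260 230 [ 0.4915 -0.0136  0.0314]
240 200 [0.5762 0.0455 0.0322]
262 265 [ 0.3928 -0.021   0.0148]
380 254 [ 0.4292 -0.3468  0.0666]
375 252 [ 0.4344 -0.333   0.0668]
124 215 [0.5147 0.3363 0.1583]
135 215 [0.5228 0.3303 0.0796]
90 350 [ 0.1426  0.4637 -0.0039]
300 340 [ 0.1832 -0.1331 -0.0023]
120 227 [0.4886 0.369  0.083 ]
140 225 [0.4961 0.3176 0.0709]
```

View pics/t_grid.png

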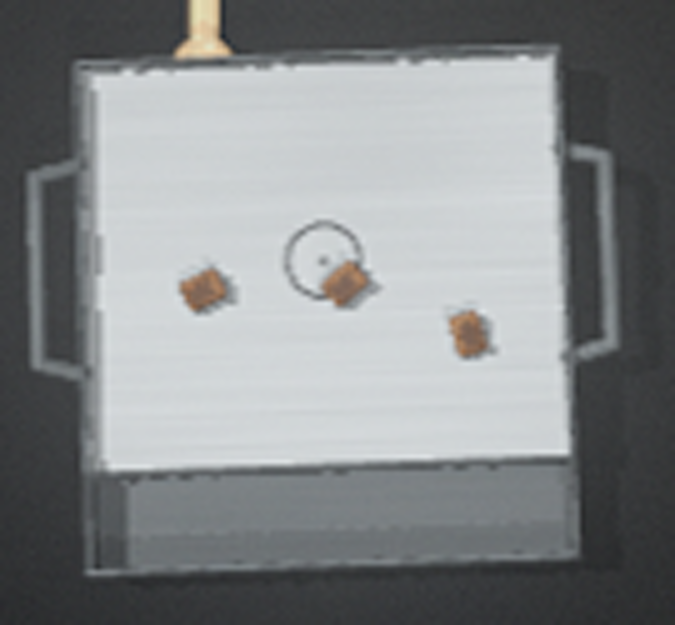

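View pics/t_scr.png

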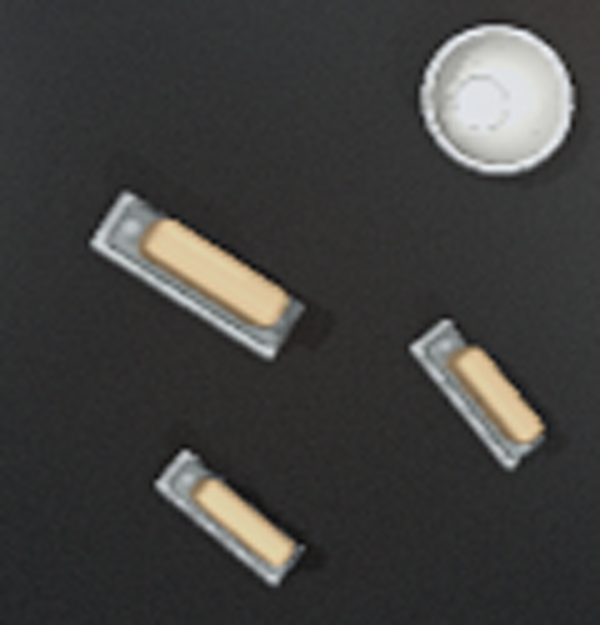

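View pics/t_th.png

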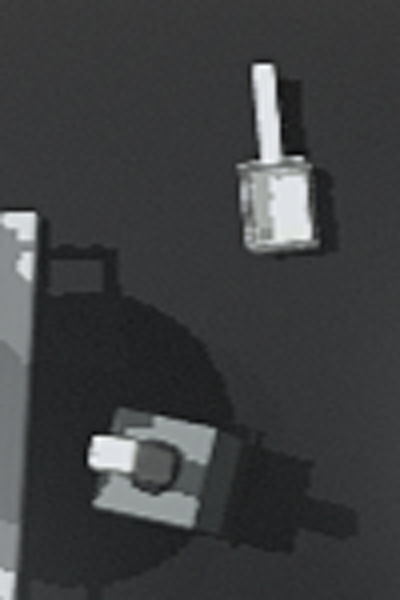

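```bash
python3 - <<'E'
from h import *
d=load("top"); s=load("side")
print("cam",-d["R"].T@d["t"],-s["R"].T@s["t"])
crop(s,180,230,145,215,8,"pics/s_th.png")
crop(d,105,150,190,240,12,"pics/t_th2.png")
hsv=cv2.cvtColor(d["image"],cv2.COLOR_RGB2HSV)
# face
g=cv2.cvtColor(d["image"],cv2.COLOR_RGB2GRAY)
# front edge of face: per column, subpixel threshold crossing
pts=[]
for u in range(222,305,2):
    col=g[240:262,u].astype(float)
    hi,lo=col[:5].mean(),col[-3:].mean(); 
    k=np.where(col<(hi+lo)/2)[0][0]; th=(hi+lo)/2
    v=240+k-1+(col[k-1]-th)/(col[k-1]-col[k]); pts.append(ray(d,u,v,0.036)[:2])
pts=np.array(pts); p=np.polyfit(pts[:,1],pts[:,0],1); r=pts[:,0]-np.polyval(p,pts[:,1])
p=np.polyfit(pts[np.abs(r)<.003,1],pts[np.abs(r)<.003,0],1)
print("front edge x=a*y+b",p, np.std(r))
th=np.arctan(-p[0]); print("griddle yaw",th)
ux=np.array([np.cos(th),np.sin(th)]);uy=np.array([-ux[1],ux[0]])
dot=ray(d,(323+.5)/5-.5+195,(261+.5)/5-.5+160,.036)[:2]
print("dot",dot, "dist to edge", (dot-[p[1],0])@ux)
O=dot-0.015*ux; print("origin",O)
# sides
for c,z in (((103,472),.036),((570,457),.036),((78,65),.048),((558,47),.048)):
    q=ray(d,(c[0]+.5)/5-.5+195,(c[1]+.5)/5-.5+160,z)[:2]-O; print(c,(q@ux).round(4),(q@uy).round(4))
# crusts
m=((hsv[...,0]<20)&(hsv[...,1]>90)).astype(np.uint8); m[:170]=0;m[245:]=0;m[:,:215]=0;m[:,305:]=0
n,l,st,ce=cv2.connectedComponentsWithStats(m)
for i in range(1,n):
    if st[i,4]>10:
        q=ray(d,*ce[i],.046)[:2]; e=q-O; print("crust",st[i,4],ce[i],q.round(4),"grid",(e@ux).round(4),(e@uy).round(4))
# scraper wood
m=((hsv[...,0]<30)&(hsv[...,1]>50)&(hsv[...,2]>100)).astype(np.uint8); m[:235]=0;m[275:]=0;m[:,:350]=0;m[:,410:]=0
n,l,st,ce=cv2.connectedComponentsWithStats(m)
for i in range(1,n):
    if st[i,4]>10:
        ys,xs=np.where(l==i)
        W=np.array([ray(d,x,y,.068)[:2] for x,y in zip(xs,ys)])
        rr=cv2.minAreaRect((W*1000).astype(np.float32)); c=W.mean(0); ev,V=np.linalg.eigh(np.cov(W.T))
        print("scr",st[i,4],ce[i],c,rr,V[:,1],np.arctan2(V[1,1],V[0,1]))
E
```

```text
cam [ 0.38892515 -0.06934154  1.46538805] [-0.21319007 -0.95042417  0.91423931]
front edge x=a*y+b [-0.05552476  0.42790809] 0.00021433466663252698
griddle yaw 0.05546780588339358
dot [ 0.54294187 -0.01034698] dist to edge 0.1142832351330547
origin [ 0.52796494 -0.01117857]
(103, 472) -0.1001 0.1279
(570, 457) -0.1011 -0.1355
(78, 65) 0.1308 0.1353
(558, 47) 0.1311 -0.1379
crust 20 [263.6  215.15] [ 0.5326 -0.0234] grid 0.004 -0.0124
crust 24 [235.375 217.5  ] [0.5244 0.0561] grid 0.0002 0.0673
crust 25 [288.   226.48] [ 0.5019 -0.0927] grid -0.0306 -0.08
scr 298 [382.19463087 254.19463087] [ 0.42874533 -0.35251019] ((428.898193359375, -352.1938781738281), (86.67332458496094, 26.77227020263672), 58.358551025390625) [0.51083957 0.85967606] 1.0346352103963212
```

View pics/s_th.png

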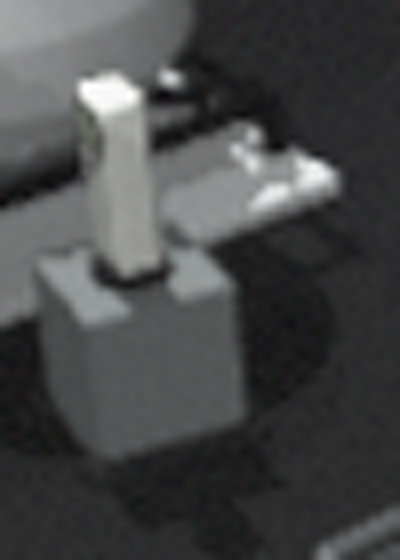

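View pics/t_th2.png

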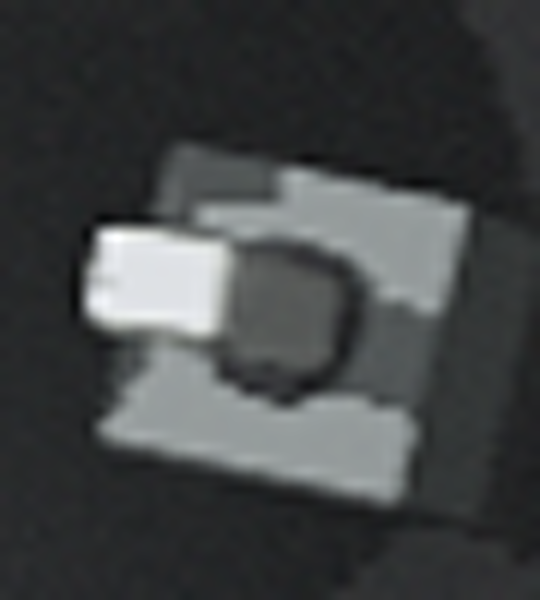

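The side view shows the white thermometer handle upright in its grey stand. In the top crop the handle top spans (98,227) to (220,335), which gives (118,213) in the image. Next I'll compute the probe pose and cross-check the scraper in both views.

```bash
cat >> h.py <<'E'
from scipy.spatial.transform import Rotation as Rt
def tgt(x,y,z,psi):
    # tool z down, tool y at angle psi ; x angle psi+pi/2
    c,s=np.cos(psi),np.sin(psi)
    return np.array([x,y,z]),Rt.from_matrix(np.array([[-s,c,0],[c,s,0],[0,0,-1.]]).T.T)
def delta(x,y,z,psi,quiet=False):
    from rig import manip
    st=manip.get_state(); q=st["ee_rot"]; R=Rt.from_quat([q[1],q[2],q[3],q[0]])
    p,Rg=tgt(x,y,z,psi)
    M=np.array([[-np.sin(psi),np.cos(psi),0],[np.cos(psi),np.sin(psi),0],[0,0,-1]]).T
    Rg=Rt.from_matrix(M)
    dt=R.inv().apply(p-st["position"]); dr=(R.inv()*Rg).as_rotvec()
    print("t",round(st["clock"],2),"pos",st["position"].round(4),"F",st["contact_force"].round(2),"w",round(st["width"],4))
    print("shift tool(now)",dt.round(4),"turn",dr.round(3),"| shift in target tool frame",Rg.inv().apply(p-st["position"]).round(4),"rows>=",np.ceil(max(np.linalg.norm(dt)/.0417,np.linalg.norm(dr)/.125)))
    return dt,dr
E
python3 - <<'E'
from h import *
d=load("top"); s=load("side")
def tc(x,y): return (x+.5)/12-.5+105,(y+.5)/12-.5+190
top=[ray(d,*tc(*c),.170)[:2] for c in ((98,227),(235,238),(220,335),(88,325))]
top=np.array(top); print("handle top",top.round(4),top.mean(0)); 
e=(top[0]-top[1]+top[3]-top[2]); print("y axis angle",np.arctan2(e[1],e[0]),np.linalg.norm(e)/2); f=top[0]-top[3]; print("thick",np.linalg.norm(f))
sc=lambda x,y:((x+.5)/8-.5+180,(y+.5)/8-.5+145)
st=np.array([ray(s,*sc(*c),.17)[:2] for c in ((78,85),(108,72),(142,93),(108,107))]); print("side handle top",st.round(4),st.mean(0))
S=np.array([ray(d,*tc(*c),.078)[:2] for c in ((178,147),(470,205),(395,505),(100,437))]); print("stand",S.round(4),S.mean(0)); 
e=S[0]-S[1];print(np.arctan2(e[1],e[0]))
hsv=cv2.cvtColor(s["image"],cv2.COLOR_RGB2HSV)
crop(s,295,400,275,385,6,"pics/s_scr.png"); crop(s,190,330,190,290,5,"pics/s_grid.png")
for X in [(.429,-.352,.068),(.429,-.352,.047)]: print(proj(s,X),proj(d,X))
delta(.429,-.352,.15,-.536)
E
```

```text
handle top [[0.53   0.3628]
 [0.5282 0.3331]
 [0.5071 0.3353]
 [0.5088 0.3638]] [0.51851395 0.34875504]
y axis angle 1.5118777216513535 0.029161115253209666
thick 0.021247265473274036
side handle top [[0.5088 0.3628]
 [0.5256 0.3649]
 [0.5258 0.3374]
 [0.5073 0.336 ]] [0.51687542 0.35027791]
stand [[0.5589 0.376 ]
 [0.5467 0.3078]
 [0.4772 0.3218]
 [0.4915 0.3904]] [0.51858169 0.34899154]
1.3938039161351479
[314.87983222 293.69501918] [382.00091993 254.09193056]
[314.56840159 299.53660625] [380.47641775 254.27836373]
t 0.1 pos [0.2092 0.5351 0.2305] F [ 0.35 -0.89  0.42] w 0.0854
shift tool(now) [-0.5278 -0.7459  0.0816] turn [-1.000e-03  1.000e-03  1.734e+00] | shift in target tool frame [-0.6504  0.642   0.0805] rows>= 23.0
```

View pics/s_scr.png

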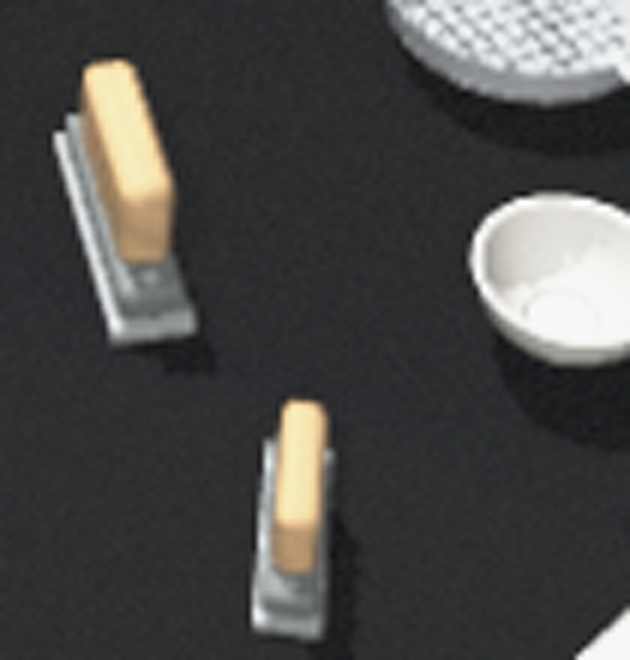

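apply_moves(
  moves=[0.0854, 0, 0, 0, 0, 0, 0.12, 0.0854, 0, 0, 0, 0, 0, 0.12, 0.0854, 0, 0, 0, 0, 0, 0.12, 0.0854, 0, 0, 0, 0, 0, 0.12, 0.0854, 0, 0, 0, 0, 0, 0.12, 0.0854, 0, 0, 0, 0, 0, 0.12, 0.0854, 0, 0, 0, 0, 0, 0.12, 0.0854, 0, 0, 0, 0, 0, 0.12],
)

```text
clock: 0.77
position: [0.2079, 0.5325, 0.226]
ee_rot: [0.001, 0.633, 0.774, -0.006]
contact_force: [-0.1, -0.1, -0.1]
width: 0.0852
```

```bash
python3 - <<'E'
from h import *
s=load("side")
print(ray(s,316.2,296.3,.068))
delta(.429,-.352,.15,-.536)
E
```

```text
[ 0.42483033 -0.36100994  0.068     ]
t 0.77 pos [0.2079 0.5325 0.226 ] F [-0.15 -0.15 -0.06] w 0.0852
shift tool(now) [-0.9101  0.0416  0.0837] turn [-0.004  0.011  0.736] | shift in target tool frame [-0.6476  0.6419  0.076 ] rows>= 22.0
```

apply_moves(
  moves=[0.0854, 0, 0, 0, 0, 0, 0.122, 0.0854, 0, 0, 0, 0, 0, 0.122, 0.0854, 0, 0, 0, 0, 0, 0.122, 0.0854, 0, 0, 0, 0, 0, 0.122, 0.0854, 0, 0, 0, 0, 0, 0.122, 0.0854, 0, 0, 0, 0, 0, 0.122, 0.0854, -0.029, 0.029, 0, 0, 0, 0, 0.0854, -0.029, 0.029, 0, 0, 0, 0],
)

```text
clock: 1.43
position: [0.2255, 0.4557, 0.2213]
ee_rot: [0.003, 0.872, 0.489, -0.008]
contact_force: [1.0, -0.7, -0.6]
width: 0.0855
```

apply_moves(
  moves=[0.0854, -0.029, 0.029, 0, 0, 0, 0, 0.0854, -0.029, 0.029, 0, 0, 0, 0, 0.0854, -0.029, 0.029, 0, 0, 0, 0, 0.0854, -0.029, 0.029, 0, 0, 0, 0, 0.0854, -0.029, 0.029, 0, 0, 0, 0, 0.0854, -0.029, 0.029, 0, 0, 0, 0, 0.0854, -0.029, 0.029, 0, 0, 0, 0, 0.0854, -0.029, 0.029, 0, 0, 0, 0],
)

```text
clock: 2.1
position: [0.2995, 0.1297, 0.2221]
ee_rot: [0.005, 0.87, 0.494, -0.009]
contact_force: [0.5, 0.2, -0.4]
width: 0.085
```

```bash
python3 - <<'E'
from h import *
delta(.427,-.356,.15,-.536)
E
```

```text
t 2.1 pos [0.2995 0.1297 0.2221] F [ 0.45  0.16 -0.39] w 0.085
shift tool(now) [-0.35    0.3586  0.0791] turn [-0.001  0.021 -0.002] | shift in target tool frame [-0.3524  0.3577  0.0721] rows>= 13.0
```

apply_moves(
  moves=[0.0854, -0.029, 0.029, 0.002, 0, 0.01, 0, 0.0854, -0.029, 0.029, 0.002, 0, 0.01, 0, 0.0854, -0.029, 0.029, 0.002, 0, 0, 0, 0.0854, -0.029, 0.029, 0.002, 0, 0, 0, 0.0854, -0.029, 0.029, 0.002, 0, 0, 0, 0.0854, -0.029, 0.029, 0.002, 0, 0, 0, 0.0854, -0.029, 0.029, 0.002, 0, 0, 0, 0.0854, -0.029, 0.029, 0.002, 0, 0, 0],
)

```text
clock: 2.77
position: [0.3748, -0.1951, 0.2074]
ee_rot: [0.001, 0.87, 0.492, 0.003]
contact_force: [0.6, 0.4, 0.7]
width: 0.0855
```

```bash
python3 - <<'E'
from h import *
delta(.427,-.356,.12,-.536)
E
```

```text
t 2.77 pos [ 0.3748 -0.1951  0.2074] F [0.59 0.4  0.74] w 0.0855
shift tool(now) [-0.1113  0.1274  0.0875] turn [ 0.004 -0.004 -0.006] | shift in target tool frame [-0.1117  0.1271  0.0874] rows>= 5.0
```

apply_moves(
  moves=[0.0854, -0.024, 0.027, 0.012, 0, 0, 0, 0.0854, -0.024, 0.027, 0.012, 0, 0, 0, 0.0854, -0.024, 0.027, 0.012, 0, 0, 0, 0.0854, -0.022, 0.025, 0.012, 0, 0, 0, 0.0854, -0.012, 0.016, 0.012, 0, 0, 0, 0.0854, -0.004, 0.005, 0.012, 0, 0, 0, 0.0854, 0, 0, 0, 0, 0, 0, 0.0854, 0, 0, 0, 0, 0, 0],
)

```text
clock: 3.43
position: [0.4281, -0.3743, 0.1287]
ee_rot: [0.002, 0.873, 0.487, 0.002]
contact_force: [0.1, -0.2, 0.3]
width: 0.0854
```

```bash
python3 - <<'E'
from h import *
delta(.427,-.356,.028,-.536)
d=snap("top",1); crop(d,310,450,200,320,5,"pics/t1.png"); s=snap("side",1); crop(s,260,400,200,340,5,"pics/s1.png")
E
```

```text
t 3.43 pos [ 0.4281 -0.3743  0.1287] F [ 0.15 -0.18  0.34] w 0.0854
shift tool(now) [ 0.0147 -0.0111  0.1007] turn [ 0.005 -0.003 -0.018] | shift in target tool frame [ 0.0152 -0.0103  0.1007] rows>= 3.0
```

View pics/t1.png

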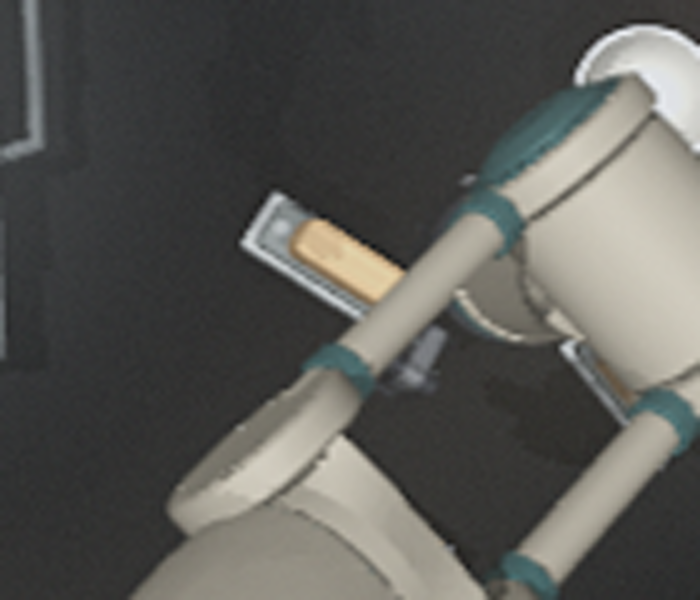

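View pics/s1.png

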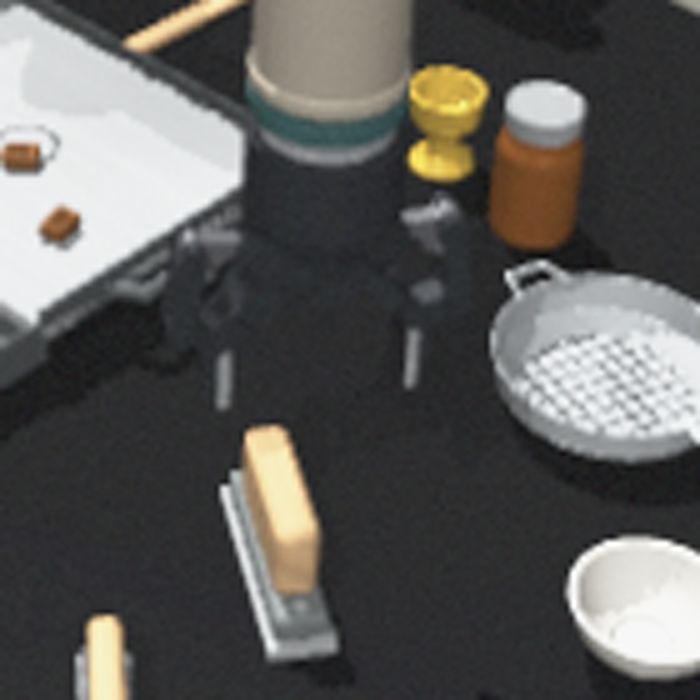

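apply_moves(
  moves=[0.0854, 0.007, -0.005, 0.01, 0, 0, -0.01, 0.0854, 0.007, -0.005, 0.015, 0, 0, -0.008, 0.0854, 0, 0, 0.018, 0, 0, 0, 0.0854, 0, 0, 0.018, 0, 0, 0, 0.0854, 0, 0, 0.014, 0, 0, 0, 0.0854, 0, 0, 0.009, 0, 0, 0, 0.0854, 0, 0, 0.004, 0, 0, 0, 0.0854, 0, 0, 0, 0, 0, 0],
)

```text
clock: 4.2
position: [0.4298, -0.3504, 0.0489]
ee_rot: [0.009, 0.867, 0.499, 0.005]
contact_force: [-0.3, 0.4, 1.1]
width: 0.0857
```

```bash
python3 - <<'E'
from h import *
delta(.427,-.356,.03,-.536)
E
```

```text
t 4.2 pos [ 0.4298 -0.3504  0.0489] F [-0.33  0.4   1.07] w 0.0857
shift tool(now) [-0.0063 -0.      0.0189] turn [0.02  0.    0.009] | shift in target tool frame [-0.0063  0.0004  0.0189] rows>= 1.0
```

apply_moves(
  moves=[0.0854, -0.003, 0, 0.008, 0.01, 0, 0.009, 0.0854, 0, 0, 0.008, 0.01, 0, 0, 0.0854, 0, 0, 0.003, 0, 0, 0, 0.0854, 0, 0, 0, 0, 0, 0, 0.02, 0, 0, 0, 0, 0, 0, 0.01, 0, 0, 0, 0, 0, 0, 0.01, 0, 0, 0, 0, 0, 0, 0.01, 0, 0, 0, 0, 0, 0],
  newtons=60,
)

```text
clock: 4.87
position: [0.4304, -0.3552, 0.0314]
ee_rot: [0.002, 0.869, 0.494, 0.0]
contact_force: [-0.1, -0.6, 0.6]
width: 0.0387
```

apply_moves(
  moves=[0.01, 0, 0, 0, 0, 0, 0, 0.01, 0, 0, 0, 0, 0, 0, 0.01, 0, 0, 0, 0, 0, 0, 0.01, 0, 0, 0, 0, 0, 0, 0.01, 0, 0, 0, 0, 0, 0, 0.01, 0, 0, 0, 0, 0, 0, 0.01, 0, 0, 0, 0, 0, 0, 0.01, 0, 0, 0, 0, 0, 0],
)

```text
clock: 5.53
position: [0.4303, -0.3552, 0.0316]
ee_rot: [0.002, 0.869, 0.494, 0.0]
contact_force: [-0.4, 0.6, -1.3]
width: 0.0231
```

```bash
python3 - <<'E'
from h import *
delta(.427,-.356,.03,-.536)
E
```

```text
t 5.53 pos [ 0.4303 -0.3552  0.0316] F [-0.36  0.63 -1.33] w 0.0231
shift tool(now) [-0.0024 -0.0024  0.0016] turn [ 0.004  0.002 -0.   ] | shift in target tool frame [-0.0024 -0.0024  0.0016] rows>= 1.0
```

apply_moves(
  moves=[0.01, 0, 0, -0.01, 0, 0, 0, 0.01, 0, 0, -0.015, 0, 0, 0, 0.01, 0, 0, -0.02, 0, 0, 0, 0.01, 0, 0, -0.02, 0, 0, 0, 0.01, 0, 0, -0.02, 0, 0, 0, 0.01, 0, 0, -0.015, 0, 0, 0, 0.01, 0, 0, -0.01, 0, 0, 0, 0.01, 0, 0, 0, 0, 0, 0],
)

```text
clock: 6.2
position: [0.4271, -0.3516, 0.1466]
ee_rot: [-0.003, 0.869, 0.494, -0.001]
contact_force: [-0.2, 0.7, -3.0]
width: 0.0233
```

```bash
cat >> h.py <<'E'
O=np.array([.5280,-.0112]); TH=.0555
ux=np.array([np.cos(TH),np.sin(TH)]);uy=np.array([-ux[1],ux[0]])
def G(gx,gy): return O+gx*ux+gy*uy
def togrid(p): e=np.asarray(p)[:2]-O; return e@ux,e@uy
E
python3 - <<'E'
from h import *
print(G(.07,-.046))
delta(*G(.07,-.046),.14,TH)
d=snap("top",2); crop(d,310,450,200,320,5,"pics/t2.png"); s=snap("side",2); crop(s,250,400,190,330,5,"pics/s2.png")
E
```

```text
[ 0.60044391 -0.05324617]
t 6.2 pos [ 0.4271 -0.3516  0.1466] F [-0.24  0.68 -3.  ] w 0.0233
shift tool(now) [ 0.345  -0.0034  0.007 ] turn [-0.006 -0.003 -0.592] | shift in target tool frame [0.2882 0.1896 0.0066] rows>= 9.0
```

View pics/s2.png

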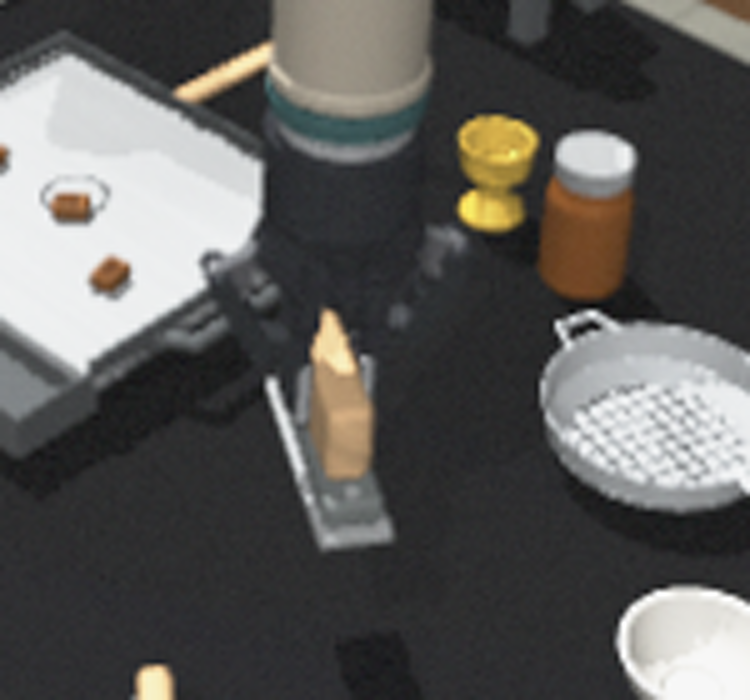

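View pics/t2.png

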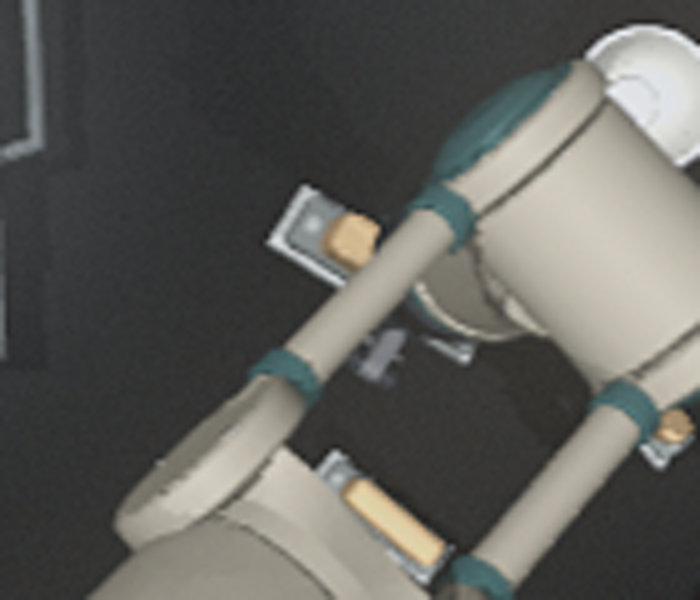

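```bash
python3 - <<'E'
from h import *
d=load("top",2); s=load("side",2)
a=np.array([.511,.860])
for c in ((305,187),(268,240)):
    q=ray(d,(c[0]+.5)/5-.5+310,(c[1]+.5)/5-.5+200,.118)[:2]; print(q,(q-[.4271,-.3516])@a)
for c in ((320,550),(392,538)):
    q=ray(s,(c[0]+.5)/5-.5+250,(c[1]+.5)/5-.5+190,.118)[:2]; print(q,(q-[.4271,-.3516])@a)
E
```

```text
[ 0.47232031 -0.31172131] 0.05740325066997378
[ 0.44377502 -0.29209978] 0.05969112646391822
[ 0.37452654 -0.39959838] -0.06814364318517248
[ 0.4063835  -0.41694673] -0.06678432219423476
```

apply_moves(
  moves=[0.01, 0, 0, 0, 0, 0, -0.12, 0.01, 0, 0, 0, 0, 0, -0.12, 0.01, 0, 0, 0, 0, 0, -0.12, 0.01, 0, 0, 0, 0, 0, -0.12, 0.01, 0, 0, 0, 0, 0, -0.11, 0.01, 0.03, 0.02, 0, 0, 0, 0, 0.01, 0.034, 0.022, 0, 0, 0, 0, 0.01, 0.034, 0.022, 0, 0, 0, 0],
)

```text
clock: 6.97
position: [0.4752, -0.2484, 0.1345]
ee_rot: [-0.014, 0.681, 0.732, -0.002]
contact_force: [1.4, -0.1, -3.8]
width: 0.0236
```

```bash
python3 - <<'E'
from h import *
delta(*G(.07,-.042),.14,TH)
E
```

```text
t 6.97 pos [ 0.4752 -0.2484  0.1345] F [ 1.45 -0.12 -3.76] w 0.0236
shift tool(now) [ 0.1898  0.1388 -0.0054] turn [-0.023 -0.017  0.016] | shift in target tool frame [ 0.1919  0.1359 -0.0055] rows>= 6.0
```

apply_moves(
  moves=[0.01, 0.032, 0.023, -0.002, -0.01, -0.008, 0.008, 0.01, 0.032, 0.023, -0.002, -0.01, -0.008, 0.008, 0.01, 0.032, 0.023, -0.002, 0, 0, 0, 0.01, 0.03, 0.022, 0, 0, 0, 0, 0.01, 0.022, 0.016, 0, 0, 0, 0, 0.01, 0.012, 0.008, 0, 0, 0, 0, 0.01, 0.005, 0.003, 0, 0, 0, 0, 0.01, 0, 0, 0, 0, 0, 0],
)

```text
clock: 7.63
position: [0.5825, -0.0574, 0.1287]
ee_rot: [-0.012, 0.686, 0.728, -0.003]
contact_force: [-0.4, -0.7, -2.7]
width: 0.0236
```

```bash
python3 - <<'E'
from h import *
delta(*G(.07,-.042),.08,TH)
E
```

```text
t 7.63 pos [ 0.5825 -0.0574  0.1287] F [-0.36 -0.7  -2.74] w 0.0236
shift tool(now) [0.0065 0.0192 0.0484] turn [-0.021 -0.013  0.004] | shift in target tool frame [0.0072 0.0181 0.0487] rows>= 2.0
```

apply_moves(
  moves=[0.01, 0.003, 0.01, 0, -0.01, -0.007, 0, 0.01, 0.003, 0.008, 0.005, -0.01, -0.006, 0, 0.01, 0, 0, 0.01, 0, 0, 0, 0.01, 0, 0, 0.01, 0, 0, 0, 0.01, 0, 0, 0.009, 0, 0, 0, 0.01, 0, 0, 0.005, 0, 0, 0, 0.01, 0, 0, 0.002, 0, 0, 0, 0.01, 0, 0, 0, 0, 0, 0],
)

```text
clock: 8.3
position: [0.5965, -0.0553, 0.0794]
ee_rot: [-0.002, 0.688, 0.726, -0.004]
contact_force: [0.7, 0.7, -3.8]
width: 0.0233
```

```bash
python3 - <<'E'
from h import *
delta(*G(.07,-.042),.07,TH)
s=snap("side",3); crop(s,180,340,170,290,5,"pics/s3.png")
E
```

```text
t 8.3 pos [ 0.5965 -0.0553  0.0794] F [ 0.66  0.75 -3.81] w 0.0233
shift tool(now) [0.0059 0.0041 0.0094] turn [-0.008  0.002 -0.001] | shift in target tool frame [0.0059 0.004  0.0094] rows>= 1.0
```

View pics/s3.png

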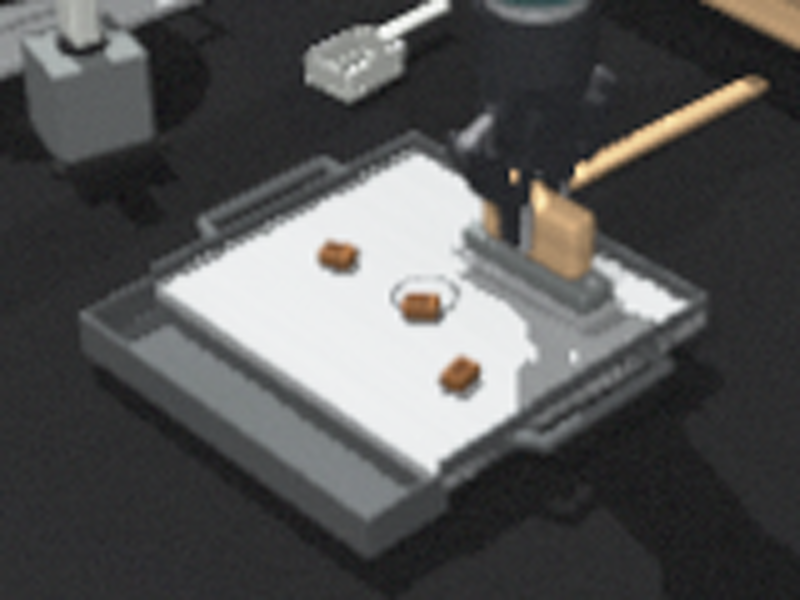

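apply_moves(
  moves=[0.01, 0.003, 0, 0.003, -0.004, 0, 0, 0.01, 0.003, 0, 0.003, -0.004, 0, 0, 0.01, 0, 0, 0.003, 0, 0, 0, 0.01, 0, 0, 0.002, 0, 0, 0, 0.01, 0, 0, 0.001, 0, 0, 0, 0.01, 0, 0, 0, 0, 0, 0, 0.01, 0, 0, 0, 0, 0, 0, 0.01, 0, 0, 0, 0, 0, 0],
)

```text
clock: 9.02
position: [0.5974, -0.0489, 0.0683]
ee_rot: [0.003, 0.688, 0.726, 0.001]
contact_force: [-0.1, 0.5, -2.5]
width: 0.0232
```

```bash
python3 - <<'E'
from h import *
delta(*G(-.103,-.042),.0688,TH)
E
```

```text
t 9.02 pos [ 0.5974 -0.0489  0.0683] F [-0.12  0.45 -2.48] w 0.0232
shift tool(now) [-0.0007 -0.1702 -0.0013] turn [ 0.005  0.003 -0.001] | shift in target tool frame [-0.0005 -0.1702 -0.0005] rows>= 5.0
```

apply_moves(
  moves=[0.01, 0, -0.005, 0, 0, 0, 0, 0.01, 0, -0.01, 0, 0, 0, 0, 0.01, 0, -0.012, 0, 0, 0, 0, 0.01, 0, -0.012, 0, 0, 0, 0, 0.01, 0, -0.012, 0, 0, 0, 0, 0.01, 0, -0.012, 0, 0, 0, 0, 0.01, 0, -0.012, 0, 0, 0, 0, 0.01, 0, -0.012, 0, 0, 0, 0],
)

```text
clock: 9.68
position: [0.5047, -0.0542, 0.0684]
ee_rot: [0.004, 0.687, 0.726, 0.001]
contact_force: [0.4, 0.1, -2.6]
width: 0.0231
```

```bash
python3 - <<'E'
from h import *
delta(*G(-.103,-.042),.0688,TH)
s=snap("side",4); crop(s,180,340,170,290,5,"pics/s4.png")
E
```

```text
t 9.68 pos [ 0.5047 -0.0542  0.0684] F [ 0.36  0.14 -2.59] w 0.0231
shift tool(now) [-0.0004 -0.0773 -0.0009] turn [ 0.007  0.004 -0.001] | shift in target tool frame [-0.0004 -0.0773 -0.0004] rows>= 2.0
```

View pics/s4.png

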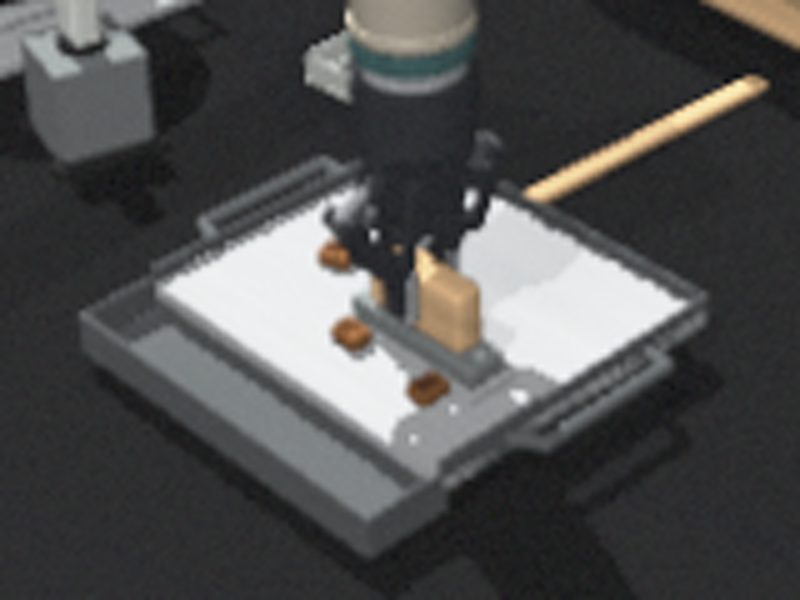

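apply_moves(
  moves=[0.01, 0, -0.01, 0, 0.003, 0, 0, 0.01, 0, -0.01, 0, 0.003, 0, 0, 0.01, 0, -0.01, 0, 0, 0, 0, 0.01, 0, -0.01, 0, 0, 0, 0, 0.01, 0, -0.009, 0, 0, 0, 0, 0.01, 0, -0.008, 0, 0, 0, 0, 0.01, 0, -0.006, 0, 0, 0, 0, 0.01, 0, -0.004, 0, 0, 0, 0],
)

```text
clock: 10.4
position: [0.4273, -0.0577, 0.0692]
ee_rot: [0.0, 0.688, 0.726, -0.002]
contact_force: [-0.5, 0.3, -3.5]
width: 0.0235
```

```bash
python3 - <<'E'
from h import *
delta(*G(-.103,-.042),.0688,TH)
s=snap("side",5); crop(s,180,340,170,290,5,"pics/s5.png")
E
```

```text
t 10.4 pos [ 0.4273 -0.0577  0.0692] F [-0.5   0.29 -3.5 ] w 0.0235
shift tool(now) [-0.0012  0.0002  0.0004] turn [-0.002  0.004 -0.001] | shift in target tool frame [-0.0012  0.0002  0.0004] rows>= 1.0
```

View pics/s5.png

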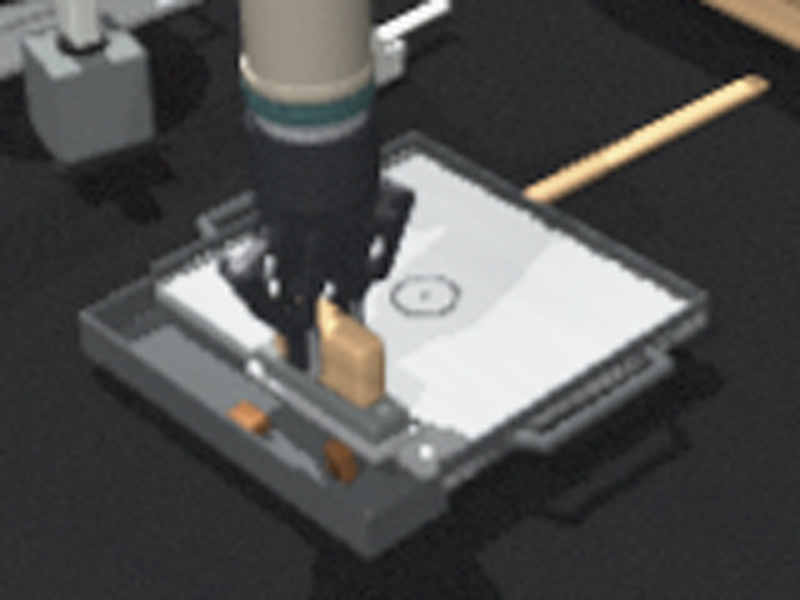

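apply_moves(
  moves=[0.01, 0, 0, -0.015, 0, 0, 0, 0.01, 0, 0, -0.02, 0, 0, 0, 0.01, 0, 0, -0.015, 0, 0, 0, 0.01, 0.02, 0.03, 0, 0, 0, 0, 0.01, 0.022, 0.033, 0, 0, 0, 0, 0.01, 0.022, 0.033, 0, 0, 0, 0, 0.01, 0.022, 0.033, 0, 0, 0, 0, 0.01, 0.01, 0.018, 0, 0, 0, 0],
)

```text
clock: 11.12
position: [0.5704, 0.0475, 0.1203]
ee_rot: [0.0, 0.691, 0.723, -0.002]
contact_force: [0.4, 0.3, -2.7]
width: 0.0232
```

```bash
python3 - <<'E'
from h import *
delta(*G(.06,.064),.085,TH)
E
```

```text
t 11.12 pos [0.5704 0.0475 0.1203] F [ 0.39  0.34 -2.66] w 0.0232
shift tool(now) [0.008  0.0144 0.0353] turn [-0.003  0.004 -0.009] | shift in target tool frame [0.0078 0.0144 0.0353] rows>= 1.0
```

apply_moves(
  moves=[0.01, 0.004, 0.008, 0, 0, 0.002, -0.005, 0.01, 0.003, 0.006, 0.003, 0, 0.002, -0.004, 0.01, 0, 0, 0.01, 0, 0, 0, 0.01, 0, 0, 0.01, 0, 0, 0, 0.01, 0, 0, 0.007, 0, 0, 0, 0.01, 0, 0, 0.003, 0, 0, 0, 0.01, 0, 0, 0, 0, 0, 0, 0.01, 0, 0, 0, 0, 0, 0],
)

```text
clock: 11.78
position: [0.5825, 0.0546, 0.0807]
ee_rot: [-0.004, 0.687, 0.727, -0.004]
contact_force: [0.4, -0.2, -2.8]
width: 0.0232
```

```bash
python3 - <<'E'
from h import *
delta(*G(.06,.064),.0686,TH)
E
```

```text
t 11.78 pos [0.5825 0.0546 0.0807] F [ 0.43 -0.22 -2.81] w 0.0232
shift tool(now) [0.0013 0.0021 0.012 ] turn [-0.01  -0.     0.001] | shift in target tool frame [0.0013 0.002  0.0121] rows>= 1.0
```

apply_moves(
  moves=[0.01, 0.001, 0.001, 0.004, -0.005, 0, 0, 0.01, 0, 0, 0.004, -0.004, 0, 0, 0.01, 0, 0, 0.003, 0, 0, 0, 0.01, 0, 0, 0.001, 0, 0, 0, 0.01, 0, 0, 0, 0, 0, 0, 0.01, 0, -0.004, 0, 0, 0, 0, 0.01, 0, -0.008, 0, 0, 0, 0, 0.01, 0, -0.01, 0, 0, 0, 0],
)

```text
clock: 12.45
position: [0.5623, 0.0534, 0.069]
ee_rot: [0.002, 0.687, 0.727, 0.001]
contact_force: [0.3, 0.4, -2.9]
width: 0.0228
```

```bash
python3 - <<'E'
from h import *
delta(*G(-.103,.064),.0686,TH)
E
```

```text
t 12.45 pos [0.5623 0.0534 0.069 ] F [ 0.34  0.39 -2.94] w 0.0228
shift tool(now) [ 0.0014 -0.1409 -0.0003] turn [0.005 0.001 0.   ] | shift in target tool frame [ 0.0014 -0.1409  0.0004] rows>= 4.0
```

apply_moves(
  moves=[0.01, 0, -0.01, 0, 0.002, 0, 0, 0.01, 0, -0.01, 0, 0, 0, 0, 0.01, 0, -0.01, 0, 0, 0, 0, 0.01, 0, -0.01, 0, 0, 0, 0, 0.01, 0, -0.01, 0, 0, 0, 0, 0.01, 0, -0.01, 0, 0, 0, 0, 0.01, 0, -0.01, 0, 0, 0, 0, 0.01, 0, -0.01, 0, 0, 0, 0],
)

```text
clock: 13.12
position: [0.4711, 0.0487, 0.0696]
ee_rot: [0.001, 0.687, 0.727, 0.0]
contact_force: [-0.2, -0.1, -2.8]
width: 0.0233
```

```bash
python3 - <<'E'
from h import *
delta(*G(-.103,.064),.0686,TH)
E
```

```text
t 13.12 pos [0.4711 0.0487 0.0696] F [-0.25 -0.12 -2.78] w 0.0233
shift tool(now) [ 0.001  -0.0495  0.001 ] turn [0.001 0.001 0.001] | shift in target tool frame [ 0.001  -0.0495  0.001 ] rows>= 2.0
```

apply_moves(
  moves=[0.01, 0, -0.009, 0, 0, 0, 0, 0.01, 0, -0.009, 0, 0, 0, 0, 0.01, 0, -0.008, 0, 0, 0, 0, 0.01, 0, -0.008, 0, 0, 0, 0, 0.01, 0, -0.007, 0, 0, 0, 0, 0.01, 0, -0.005, 0, 0, 0, 0, 0.01, 0, -0.003, 0, 0, 0, 0, 0.01, 0, 0, 0, 0, 0, 0],
)

```text
clock: 13.78
position: [0.4139, 0.0457, 0.0698]
ee_rot: [0.0, 0.687, 0.727, -0.0]
contact_force: [-0.1, -0.3, -3.1]
width: 0.0233
```

```bash
python3 - <<'E'
from h import *
delta(*G(-.103,.064),.0686,TH)
s=snap("side",6); crop(s,180,340,170,290,5,"pics/s6.png")
d=snap("top",6); crop(d,195,330,160,285,5,"pics/t6.png")
E
```

```text
t 13.78 pos [0.4139 0.0457 0.0698] F [-0.06 -0.28 -3.13] w 0.0233
shift tool(now) [0.0009 0.0077 0.0012] turn [-0.  0.  0.] | shift in target tool frame [0.0009 0.0077 0.0012] rows>= 1.0
```

View pics/s6.png

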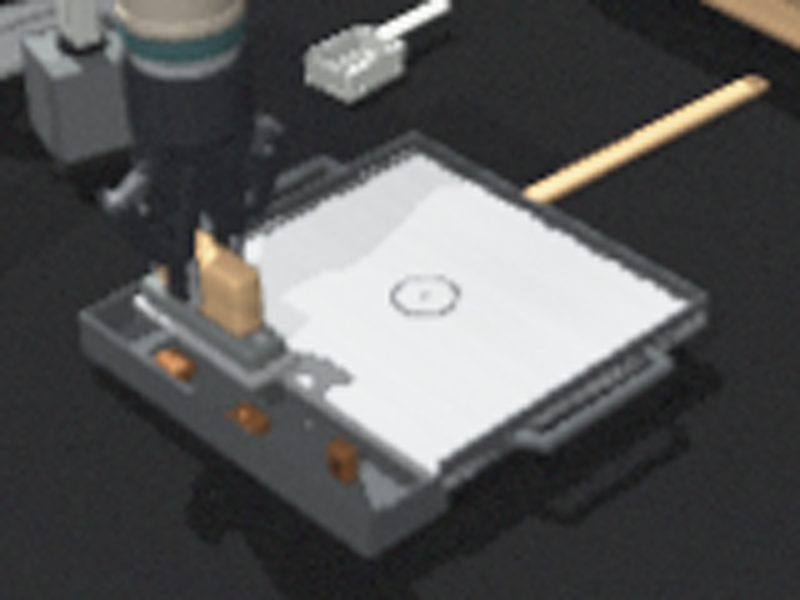

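View pics/t6.png

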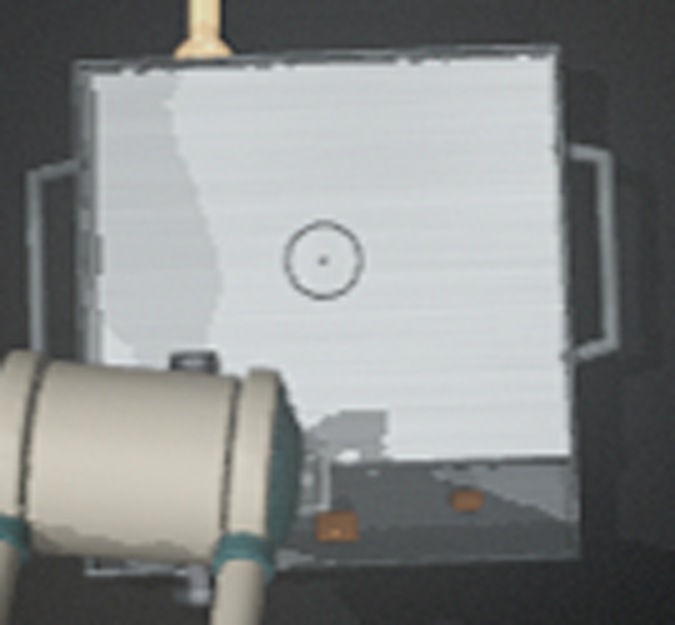

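apply_moves(
  moves=[0.01, 0, 0, -0.012, 0, 0, 0, 0.01, 0, 0, -0.018, 0, 0, 0, 0.01, 0, 0, -0.02, 0, 0, 0, 0.01, 0, 0, -0.015, 0, 0, 0, 0.01, -0.02, 0, -0.005, 0, 0, 0, 0.01, -0.035, 0, 0, 0, 0, 0, 0.01, -0.035, 0, 0, 0, 0, 0, 0.01, -0.035, 0, 0, 0, 0, 0],
)

```text
clock: 14.55
position: [0.4275, -0.0777, 0.1438]
ee_rot: [0.002, 0.683, 0.73, 0.003]
contact_force: [1.6, 0.8, -3.4]
width: 0.0236
```

apply_moves(
  moves=[0.01, -0.035, 0, 0, 0, 0, 0, 0.01, -0.035, 0, 0, 0, 0, 0, 0.01, -0.035, 0, 0, 0, 0, 0, 0.01, -0.03, 0, 0, 0, 0, 0, 0.01, -0.02, 0, 0, 0, 0, 0.05, 0.01, -0.01, 0, 0, 0, 0, 0.1, 0.01, 0, 0, 0, 0, 0, 0.12, 0.01, 0, 0, 0, 0, 0, 0.12],
)

```text
clock: 15.22
position: [0.4438, -0.2643, 0.144]
ee_rot: [0.008, 0.818, 0.576, 0.005]
contact_force: [0.4, 0.5, -3.2]
width: 0.023
```

```bash
python3 - <<'E'
from h import *
delta(.4303,-.3552,.1,-.536)
s=snap("side",7); crop(s,180,340,170,290,5,"pics/s7.png")
d=snap("top",7); crop(d,195,330,160,285,5,"pics/t7.png")
hsv=cv2.cvtColor(d["image"],cv2.COLOR_RGB2HSV)
m=((hsv[...,0]<20)&(hsv[...,1]>90)).astype(np.uint8); m[:170]=0;m[275:]=0;m[:,:212]=0;m[:,312:]=0
n,l,stt,ce=cv2.connectedComponentsWithStats(m); P=cloud(d)
for i in range(1,n):
    if stt[i,4]>5: q=ray(d,*ce[i],.026); print(stt[i,4],ce[i],np.round(togrid(q),4), np.median(P[l==i][:,2]))
E
```

```text
t 15.22 pos [ 0.4438 -0.2643  0.144 ] F [ 0.36  0.53 -3.24] w 0.023
shift tool(now) [-0.0901  0.0171  0.0444] turn [ 0.018 -0.001  0.193] | shift in target tool frame [-0.0851  0.0348  0.044 ] rows>= 3.0
20 [288.  259.5] [-0.1227 -0.0768] 0.03822557495005317
44 [235.59090909 264.72727273] [-0.1322  0.0721] 0.02509562146182233
46 [261.5        264.60869565] [-0.1345 -0.0013] 0.02546503962339318
```

View pics/t7.png

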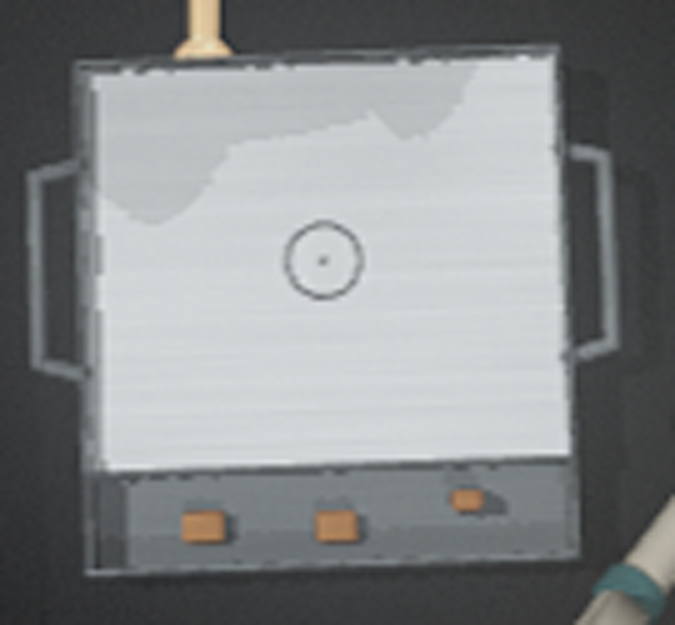

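View pics/s7.png

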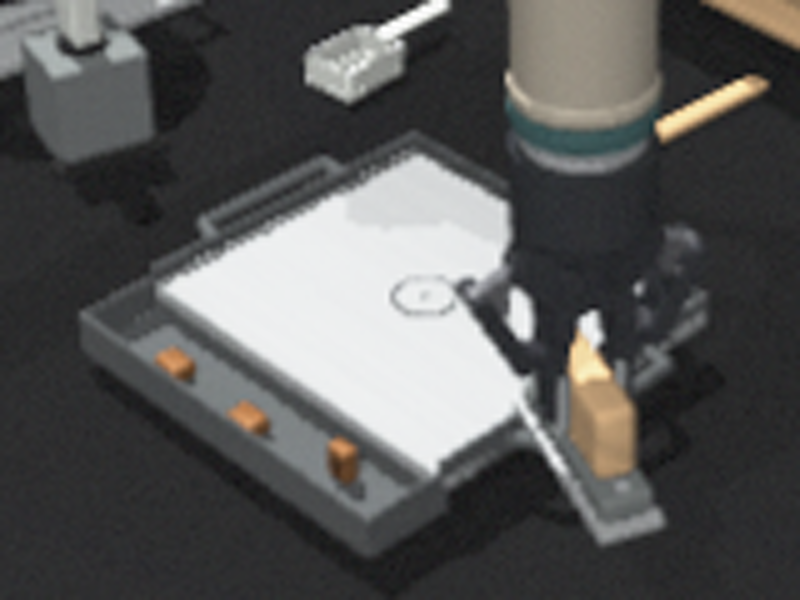

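All three crusts are in the gutter. The one at (288,260) stands on end, with its centre at about 26 mm, which is inside the 10–38 mm band. Now I'll return the scraper to its spot.

apply_moves(
  moves=[0.01, 0, 0, 0, 0.009, 0, 0.1, 0.01, 0, 0, 0, 0.009, 0, 0.09, 0.01, -0.02, 0.01, 0.005, 0, 0, 0, 0.01, -0.025, 0.011, 0.005, 0, 0, 0, 0.01, -0.02, 0.009, 0.006, 0, 0, 0, 0.01, -0.01, 0.004, 0.006, 0, 0, 0, 0.01, -0.003, 0.001, 0.003, 0, 0, 0, 0.01, 0, 0, 0, 0, 0, 0],
)

```text
clock: 15.98
position: [0.4373, -0.3487, 0.1168]
ee_rot: [-0.002, 0.862, 0.508, 0.001]
contact_force: [-0.3, 0.9, -3.1]
width: 0.0231
```

```bash
python3 - <<'E'
from h import *
delta(.4303,-.3552,.036,-.536)
E
```

```text
t 15.98 pos [ 0.4373 -0.3487  0.1168] F [-0.3   0.9  -3.14] w 0.0231
shift tool(now) [-0.0094 -0.0029  0.0808] turn [-0.002 -0.003  0.03 ] | shift in target tool frame [-0.0092 -0.0027  0.0808] rows>= 2.0
```

apply_moves(
  moves=[0.01, -0.005, -0.002, 0.008, 0, 0, 0.015, 0.01, -0.004, -0.001, 0.014, 0, 0, 0.015, 0.01, 0, 0, 0.016, 0, 0, 0, 0.01, 0, 0, 0.014, 0, 0, 0, 0.01, 0, 0, 0.011, 0, 0, 0, 0.01, 0, 0, 0.007, 0, 0, 0, 0.01, 0, 0, 0.003, 0, 0, 0, 0.01, 0, 0, 0, 0, 0, 0],
)

```text
clock: 16.65
position: [0.4291, -0.3469, 0.0401]
ee_rot: [-0.004, 0.868, 0.497, 0.002]
contact_force: [-0.5, -0.4, -3.3]
width: 0.0233
```

```bash
python3 - <<'E'
from h import *
delta(.4303,-.3552,.0316,-.536)
E
```

```text
t 16.65 pos [ 0.4291 -0.3469  0.0401] F [-0.54 -0.41 -3.25] w 0.0233
shift tool(now) [-0.0066  0.0053  0.0084] turn [-0.005 -0.007  0.005] | shift in target tool frame [-0.0065  0.0052  0.0085] rows>= 1.0
```

apply_moves(
  moves=[0.01, -0.003, 0.002, 0.003, -0.003, -0.004, 0, 0.01, 0, 0, 0.003, 0, 0, 0, 0.01, 0, 0, 0.002, 0, 0, 0, 0.01, 0, 0, 0.001, 0, 0, 0, 0.01, 0, 0, 0.001, 0, 0, 0, 0.01, 0, 0, 0, 0, 0, 0, 0.01, 0, 0, 0, 0, 0, 0, 0.01, 0, 0, 0, 0, 0, 0],
)

```text
clock: 17.32
position: [0.4312, -0.3518, 0.0324]
ee_rot: [0.002, 0.868, 0.497, 0.002]
contact_force: [-0.4, 0.6, -3.1]
width: 0.0235
```

apply_moves(
  moves=[0.01, 0, 0, 0.001, 0, 0, 0, 0.01, 0, 0, 0.001, 0, 0, 0, 0.01, 0, 0, 0.001, 0, 0, 0, 0.01, 0, 0, 0, 0, 0, 0, 0.03, 0, 0, 0, 0, 0, 0, 0.05, 0, 0, 0, 0, 0, 0, 0.0854, 0, 0, 0, 0, 0, 0, 0.0854, 0, 0, 0, 0, 0, 0],
)

```text
clock: 17.98
position: [0.4327, -0.3533, 0.0329]
ee_rot: [0.004, 0.868, 0.497, 0.002]
contact_force: [-0.5, -0.2, 0.5]
width: 0.0654
```

apply_moves(
  moves=[0.0854, 0, 0, 0, 0, 0, 0, 0.0854, 0, 0, 0, 0, 0, 0, 0.0854, 0, 0, 0, 0, 0, 0, 0.0854, 0, 0, -0.01, 0, 0, 0, 0.0854, 0, 0, -0.02, 0, 0, 0, 0.0854, 0, 0, -0.03, 0, 0, 0, 0.0854, 0, 0, -0.035, 0, 0, 0, 0.0854, 0, 0, -0.035, 0, 0, 0],
)

```text
clock: 18.65
position: [0.4275, -0.3485, 0.1609]
ee_rot: [-0.006, 0.868, 0.497, -0.0]
contact_force: [0.9, -0.6, -0.3]
width: 0.085
```

```bash
python3 - <<'E'
from h import *
print(.5177,.3494)
delta(.5177,.3494,.26,-.05)
s=snap("side",8); crop(s,250,400,190,330,5,"pics/s8.png")
E
```

```text
0.5177 0.3494
t 18.65 pos [ 0.4275 -0.3485  0.1609] F [ 0.91 -0.64 -0.28] w 0.085
shift tool(now) [ 0.6482 -0.2762 -0.0928] turn [-0.008 -0.008 -0.48 ] | shift in target tool frame [ 0.7016  0.0552 -0.0991] rows>= 18.0
```

View pics/s8.png

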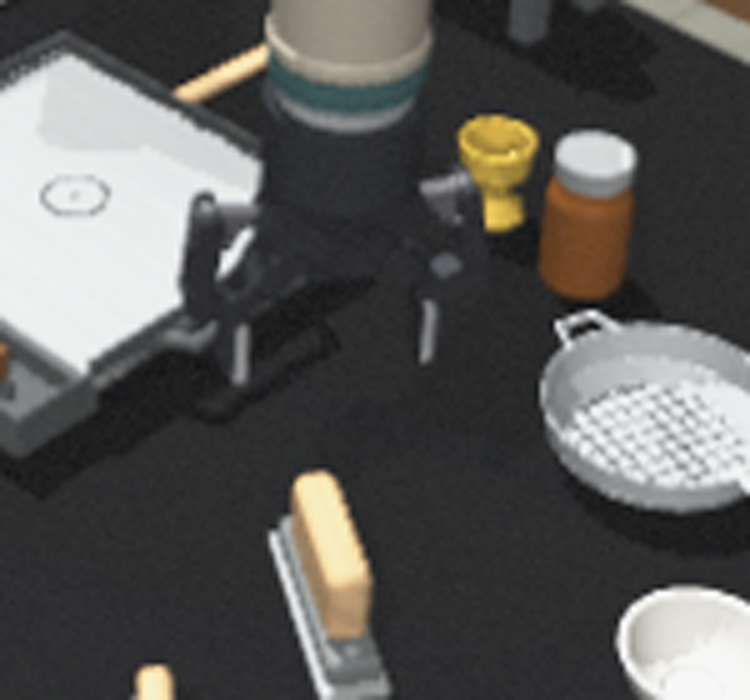

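The scraper stands upright and free, with its grip top at about (316,291) in the image. Before approaching the thermometer I'll check the height of the pot next to it.

```bash
python3 - <<'E'
from h import *
d=load("top",0);P=cloud(d)
sel=P[120:240,0:110].reshape(-1,3); sel=sel[sel[:,2]>.1]
for lo,hi in ((.1,.15),(.15,.2),(.2,.3),(.3,.5)):
    q=sel[(sel[:,2]>lo)&(sel[:,2]<hi)]
    if len(q): print(lo,hi,len(q),q.min(0).round(3),q.max(0).round(3))
q=sel[(sel[:,1]<.47)];print(len(q),q[:,2].max() if len(q) else None,q.min(0) if len(q) else None,q.max(0) if len(q) else None)
E
```

```text
0.1 0.15 1461 [0.458 0.498 0.1  ] [0.736 0.662 0.15 ]
0.15 0.2 633 [0.458 0.512 0.15 ] [0.687 0.617 0.2  ]
0.2 0.3 2653 [0.459 0.493 0.201] [0.734 0.625 0.3  ]
0.3 0.5 1069 [0.517 0.493 0.3  ] [0.68  0.595 0.316]
56 1.465388049542447 [ 0.38892515 -0.06934154  1.46538805] [ 0.38892515 -0.06934154  1.46538805]
```

apply_moves(
  moves=[0.0854, 0, 0, -0.03, 0, 0, -0.12, 0.0854, 0, 0, -0.03, 0, 0, -0.12, 0.0854, 0, 0, -0.03, 0, 0, -0.12, 0.0854, 0, 0, -0.01, 0, 0, -0.12, 0.0854, 0.03, 0, 0, 0, 0, 0, 0.0854, 0.04, 0, 0, 0, 0, 0, 0.0854, 0.04, 0, 0, 0, 0, 0, 0.0854, 0.04, 0, 0, 0, 0, 0],
)

```text
clock: 19.37
position: [0.437, -0.2072, 0.2828]
ee_rot: [0.014, 0.72, 0.693, 0.0]
contact_force: [-0.4, -0.1, 0.8]
width: 0.0853
```

```bash
python3 - <<'E'
from h import *
delta(.5177,.3494,.26,-.06)
E
```

```text
t 19.37 pos [ 0.437  -0.2072  0.2828] F [-0.44 -0.07  0.79] w 0.0853
shift tool(now) [0.5597 0.0589 0.0135] turn [0.021 0.019 0.022] | shift in target tool frame [0.5605 0.0471 0.0228] rows>= 14.0
```

apply_moves(
  moves=[0.0854, 0.04, 0.003, 0, 0.01, 0.01, 0.01, 0.0854, 0.04, 0.003, 0, 0.01, 0.01, 0.01, 0.0854, 0.04, 0.004, 0, 0, 0, 0, 0.0854, 0.04, 0.004, 0, 0, 0, 0, 0.0854, 0.04, 0.004, 0, 0, 0, 0, 0.0854, 0.04, 0.004, 0, 0, 0, 0, 0.0854, 0.04, 0.004, 0, 0, 0, 0, 0.0854, 0.04, 0.004, 0, 0, 0, 0],
)

```text
clock: 20.03
position: [0.4815, 0.1235, 0.2886]
ee_rot: [0.004, 0.729, 0.684, 0.004]
contact_force: [0.2, -1.0, -0.5]
width: 0.0853
```

```bash
python3 - <<'E'
from h import *
delta(.5177,.3494,.26,-.06)
E
```

```text
t 20.03 pos [0.4815 0.1235 0.2886] F [ 0.22 -1.02 -0.52] w 0.0853
shift tool(now) [0.2278 0.0213 0.029 ] turn [ 0.011 -0.001 -0.004] | shift in target tool frame [0.2277 0.0226 0.0286] rows>= 6.0
```

apply_moves(
  moves=[0.0854, 0.038, 0.003, 0.002, 0.01, 0, 0, 0.0854, 0.038, 0.003, 0.002, 0, 0, 0, 0.0854, 0.036, 0.003, 0.003, 0, 0, 0, 0.0854, 0.03, 0.003, 0.004, 0, 0, 0, 0.0854, 0.022, 0.003, 0.004, 0, 0, 0, 0.0854, 0.014, 0.003, 0.004, 0, 0, 0, 0.0854, 0.006, 0.002, 0.002, 0, 0, 0, 0.0854, 0, 0, 0, 0, 0, 0],
)

```text
clock: 20.7
position: [0.5118, 0.3244, 0.2712]
ee_rot: [0.001, 0.725, 0.688, 0.005]
contact_force: [-0.0, 0.7, -0.5]
width: 0.0854
```

```bash
python3 - <<'E'
from h import *
delta(.5177,.3494,.11,-.06)
E
```

```text
t 20.7 pos [0.5118 0.3244 0.2712] F [-0.    0.71 -0.49] w 0.0854
shift tool(now) [0.0243 0.0033 0.1613] turn [ 0.008 -0.006  0.007] | shift in target tool frame [0.0253 0.0044 0.1612] rows>= 4.0
```

apply_moves(
  moves=[0.0854, 0.012, 0.003, 0.005, 0.004, -0.003, 0.004, 0.0854, 0.01, 0.001, 0.008, 0.004, -0.003, 0.004, 0.0854, 0.003, 0, 0.012, 0, 0, 0, 0.0854, 0, 0, 0.012, 0, 0, 0, 0.0854, 0, 0, 0.012, 0, 0, 0, 0.0854, 0, 0, 0.01, 0, 0, 0, 0.0854, 0, 0, 0.005, 0, 0, 0, 0.0854, 0, 0, 0, 0, 0, 0],
)

```text
clock: 21.37
position: [0.52, 0.3459, 0.2036]
ee_rot: [0.001, 0.732, 0.681, -0.001]
contact_force: [-0.1, -0.7, -0.7]
width: 0.0854
```

```bash
python3 - <<'E'
from h import *
delta(.5177,.3494,.11,-.06)
s=snap("side",9); crop(s,150,260,100,215,6,"pics/s9.png")
E
```

```text
t 21.37 pos [0.52   0.3459 0.2036] F [-0.07 -0.73 -0.68] w 0.0854
shift tool(now) [ 0.0036 -0.0025  0.0936] turn [-0.     0.003 -0.012] | shift in target tool frame [ 0.0034 -0.0025  0.0936] rows>= 3.0
```

View pics/s9.png

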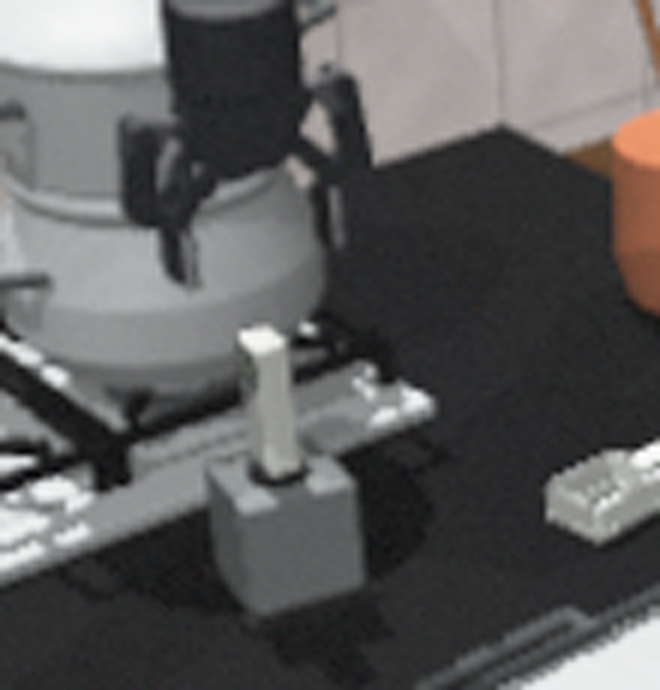

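apply_moves(
  moves=[0.0854, 0.002, -0.001, 0.01, 0, 0, -0.006, 0.0854, 0.001, -0.001, 0.014, 0, 0, -0.005, 0.0854, 0, 0, 0.016, 0, 0, 0, 0.0854, 0, 0, 0.016, 0, 0, 0, 0.0854, 0, 0, 0.014, 0, 0, 0, 0.0854, 0, 0, 0.01, 0, 0, 0, 0.0854, 0, 0, 0.004, 0, 0, 0, 0.0854, 0, 0, 0, 0, 0, 0],
)

```text
clock: 22.08
position: [0.5217, 0.3508, 0.1194]
ee_rot: [0.002, 0.728, 0.685, 0.004]
contact_force: [-0.5, 0.3, 0.0]
width: 0.0855
```

```bash
python3 - <<'E'
from h import *
delta(.5177,.3494,.11,-.06)
E
```

```text
t 22.08 pos [0.5217 0.3508 0.1194] F [-0.51  0.32  0.01] w 0.0855
shift tool(now) [-0.0017 -0.004   0.0093] turn [ 0.009 -0.003 -0.   ] | shift in target tool frame [-0.0016 -0.0039  0.0094] rows>= 1.0
```

apply_moves(
  moves=[0.0854, -0.001, -0.002, 0.004, 0.004, 0, 0, 0.0854, 0, -0.002, 0.003, 0.004, 0, 0, 0.0854, 0, 0, 0.002, 0, 0, 0, 0.0854, 0, 0, 0, 0, 0, 0, 0.01, 0, 0, 0, 0, 0, 0, 0.01, 0, 0, 0, 0, 0, 0, 0.01, 0, 0, 0, 0, 0, 0, 0.01, 0, 0, 0, 0, 0, 0],
  newtons=40,
)

```text
clock: 22.75
position: [0.5195, 0.3512, 0.1131]
ee_rot: [0.0, 0.728, 0.685, 0.005]
contact_force: [-0.4, 0.6, -1.2]
width: 0.0387
```

apply_moves(
  moves=[0.01, 0, 0, 0, 0, 0, 0, 0.01, 0, 0, 0, 0, 0, 0, 0.01, 0, 0, 0, 0, 0, 0, 0.01, 0, 0, 0, 0, 0, 0, 0.01, 0, 0, 0, 0, 0, 0, 0.01, 0, 0, 0, 0, 0, 0, 0.01, 0, 0, 0, 0, 0, 0, 0.01, 0, 0, 0, 0, 0, 0],
)

```text
clock: 23.42
position: [0.5196, 0.3513, 0.1135]
ee_rot: [0.0, 0.728, 0.685, 0.005]
contact_force: [-0.5, -0.3, 0.1]
width: 0.0214
```

```bash
python3 - <<'E'
from h import *
delta(.5177,.3494,.11,-.06)
s=snap("side",10); crop(s,150,260,100,215,6,"pics/s10.png")
E
```

```text
t 23.42 pos [0.5196 0.3513 0.1135] F [-0.49 -0.29  0.15] w 0.0214
shift tool(now) [-0.0021 -0.0018  0.0034] turn [ 0.007 -0.007 -0.   ] | shift in target tool frame [-0.002  -0.0018  0.0035] rows>= 1.0
```

View pics/s10.png

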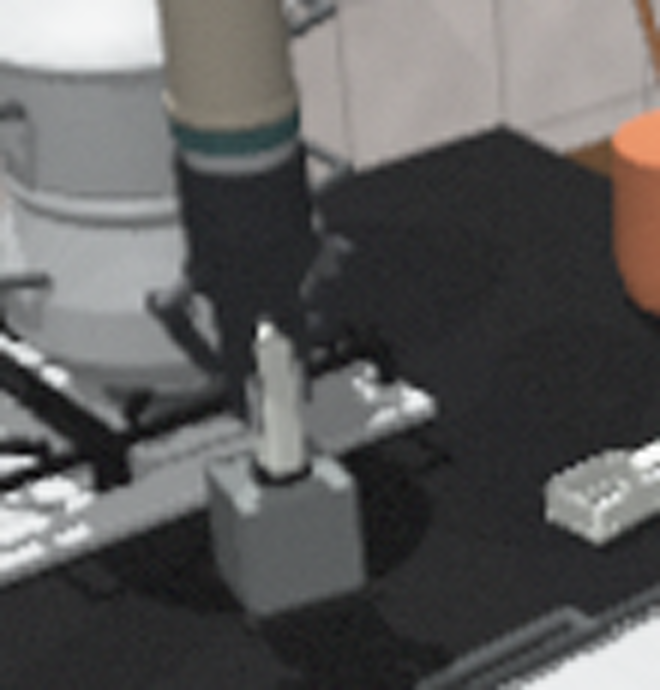

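apply_moves(
  moves=[0.01, 0, 0, -0.004, 0, 0, 0, 0.01, 0, 0, -0.006, 0, 0, 0, 0.01, 0, 0, -0.006, 0, 0, 0, 0.01, 0, 0, -0.006, 0, 0, 0, 0.01, 0, 0, -0.006, 0, 0, 0, 0.01, 0, 0, -0.006, 0, 0, 0, 0.01, 0, 0, -0.004, 0, 0, 0, 0.01, 0, 0, 0, 0, 0, 0],
)

```text
clock: 24.13
position: [0.5193, 0.3511, 0.1558]
ee_rot: [0.0, 0.728, 0.685, 0.005]
contact_force: [0.1, -0.4, -0.6]
width: 0.0217
```

```bash
python3 - <<'E'
from h import *
delta(.5196,.3513,.205,-.06)
E
```

```text
t 24.13 pos [0.5193 0.3511 0.1558] F [ 0.09 -0.37 -0.56] w 0.0217
shift tool(now) [ 0.0006  0.0006 -0.0492] turn [ 0.007 -0.007 -0.   ] | shift in target tool frame [ 0.0003  0.0002 -0.0492] rows>= 2.0
```

apply_moves(
  moves=[0.01, 0, 0, -0.006, 0, 0, 0, 0.01, 0, 0, -0.008, 0, 0, 0, 0.01, 0, 0, -0.009, 0, 0, 0, 0.01, 0, 0, -0.009, 0, 0, 0, 0.01, 0, 0, -0.009, 0, 0, 0, 0.01, 0, 0, -0.008, 0, 0, 0, 0.01, 0, 0, -0.005, 0, 0, 0, 0.01, 0, 0, 0, 0, 0, 0],
)

```text
clock: 24.8
position: [0.5191, 0.3508, 0.2166]
ee_rot: [0.0, 0.728, 0.685, 0.006]
contact_force: [0.7, -0.1, -0.1]
width: 0.0214
```

```bash
python3 - <<'E'
from h import *
m=G(.015,0); print("mark",m)
delta(*m,.18,-.06)
s=snap("side",11); crop(s,150,260,60,215,5,"pics/s11.png"); d=snap("top",11); crop(d,90,200,150,260,5,"pics/t11.png")
E
```

```text
mark [ 0.5429769  -0.01036793]
t 24.8 pos [0.5191 0.3508 0.2166] F [ 0.65 -0.08 -0.1 ] w 0.0214
shift tool(now) [-0.3593  0.0453  0.0342] turn [ 0.008 -0.008 -0.   ] | shift in target tool frame [-0.3591  0.0455  0.0366] rows>= 9.0
```

View pics/s11.png

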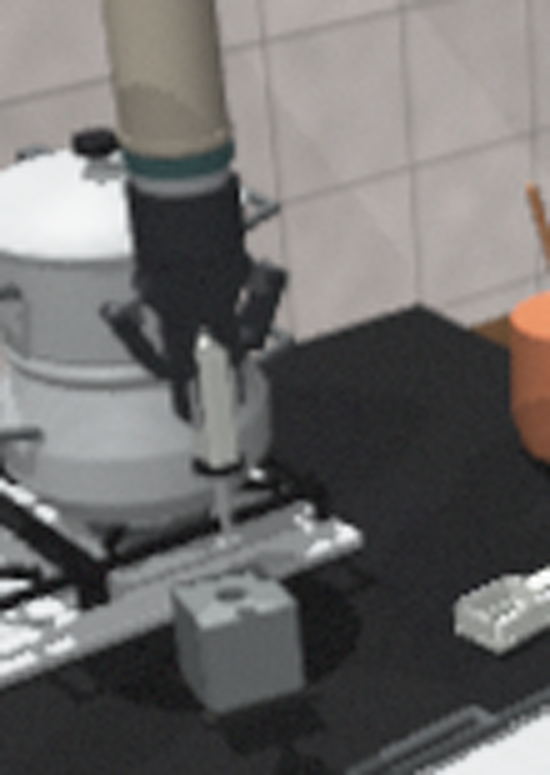

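View pics/t11.png

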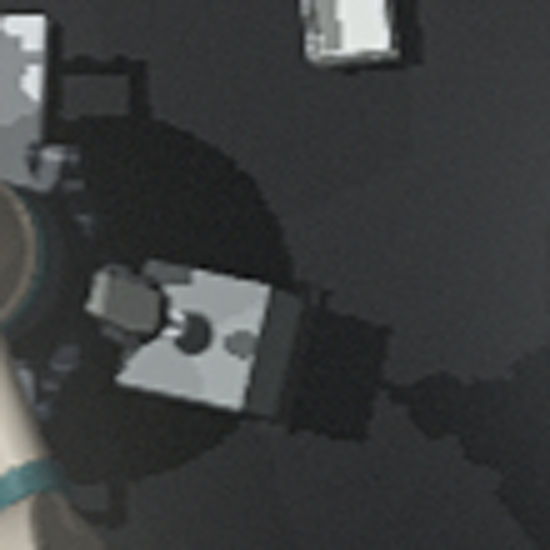

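apply_moves(
  moves=[0.01, -0.015, 0.002, 0, 0.004, -0.004, 0, 0.01, -0.025, 0.003, 0, 0.004, -0.004, 0, 0.01, -0.035, 0.005, 0, 0, 0, 0, 0.01, -0.037, 0.005, 0, 0, 0, 0, 0.01, -0.037, 0.005, 0, 0, 0, 0, 0.01, -0.037, 0.005, 0, 0, 0, 0, 0.01, -0.037, 0.005, 0, 0, 0, 0, 0.01, -0.032, 0.004, 0, 0, 0, 0],
)

```text
clock: 25.57
position: [0.534, 0.0849, 0.2092]
ee_rot: [-0.003, 0.724, 0.69, -0.006]
contact_force: [0.9, 0.8, -0.9]
width: 0.0214
```

```bash
python3 - <<'E'
from h import *
delta(.5445,-.008,.18,-.06)
E
```

```text
t 25.57 pos [0.534  0.0849 0.2092] F [ 0.93  0.78 -0.85] w 0.0214
shift tool(now) [-0.0921  0.0153  0.0295] turn [-0.013  0.005  0.013] | shift in target tool frame [-0.0921  0.0161  0.0292] rows>= 3.0
```

apply_moves(
  moves=[0.01, -0.025, 0.003, 0, -0.006, 0.002, 0.006, 0.01, -0.02, 0.003, 0, -0.006, 0.002, 0.006, 0.01, -0.015, 0.003, 0, 0, 0, 0, 0.01, -0.01, 0.003, 0, 0, 0, 0, 0.01, -0.006, 0.002, 0, 0, 0, 0, 0.01, -0.003, 0.001, 0, 0, 0, 0, 0.01, 0, 0, 0, 0, 0, 0, 0.01, 0, 0, 0, 0, 0, 0],
)

```text
clock: 26.23
position: [0.5395, -0.011, 0.2054]
ee_rot: [-0.002, 0.732, 0.682, -0.006]
contact_force: [0.1, -0.2, -1.5]
width: 0.0216
```

```bash
python3 - <<'E'
from h import *
delta(.5445,-.008,.15,-.06)
E
```

```text
t 26.23 pos [ 0.5395 -0.011   0.2054] F [ 0.07 -0.23 -1.52] w 0.0216
shift tool(now) [0.0038 0.0054 0.0554] turn [-0.011  0.007 -0.011] | shift in target tool frame [0.0033 0.0048 0.0554] rows>= 2.0
```

apply_moves(
  moves=[0.01, 0.002, 0.003, 0.003, -0.005, 0.003, -0.005, 0.01, 0.001, 0.002, 0.006, -0.005, 0.003, -0.005, 0.01, 0, 0, 0.009, 0, 0, 0, 0.01, 0, 0, 0.009, 0, 0, 0, 0.01, 0, 0, 0.009, 0, 0, 0, 0.01, 0, 0, 0.007, 0, 0, 0, 0.01, 0, 0, 0.004, 0, 0, 0, 0.01, 0, 0, 0, 0, 0, 0],
)

```text
clock: 26.9
position: [0.5437, -0.0034, 0.1519]
ee_rot: [-0.002, 0.726, 0.688, -0.001]
contact_force: [-0.6, -0.1, -1.5]
width: 0.0216
```

```bash
python3 - <<'E'
from h import *
delta(.5445,-.008,.1375,-.06)
s=snap("side",12); crop(s,200,310,150,270,6,"pics/s12.png"); d=snap("top",12); crop(d,195,330,160,285,5,"pics/t12.png")
E
```

```text
t 26.9 pos [ 0.5437 -0.0034  0.1519] F [-0.56 -0.05 -1.5 ] w 0.0216
shift tool(now) [-0.0046  0.0011  0.0144] turn [-0.004 -0.002  0.007] | shift in target tool frame [-0.0046  0.0011  0.0144] rows>= 1.0
```

View pics/s12.png

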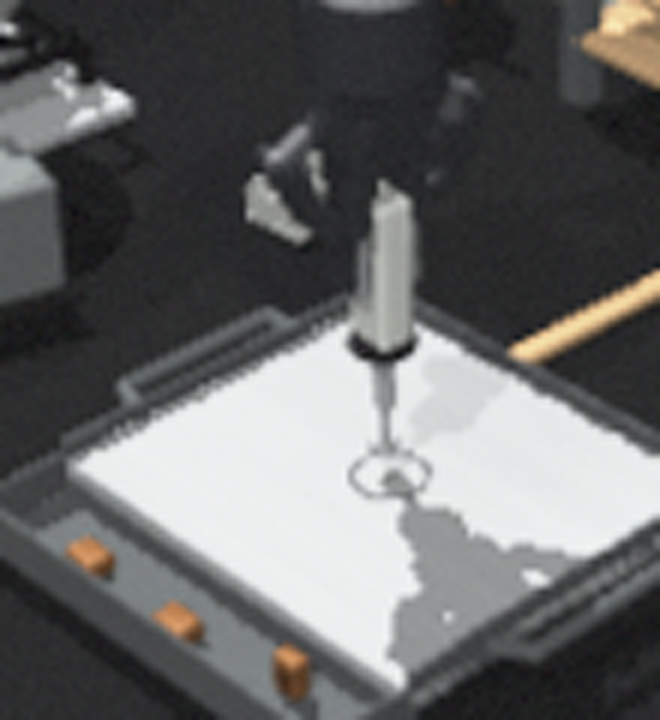

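View pics/t12.png

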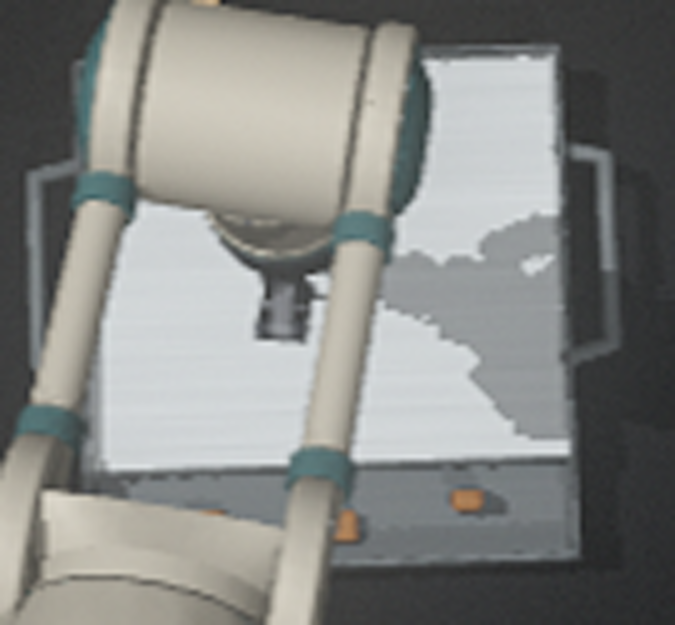

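```bash
python3 - <<'E'
from h import *
s=load("side",12); f=lambda x,y:((x+.5)/6-.5+200,(y+.5)/6-.5+150)
print("ring side",ray(s,*f(391,474),.036)); 
for y in (445,450,455): print("foot",ray(s,*f(387,y),.0504))
E
```

```text
ring side [ 0.54239945 -0.01033339  0.036     ]
foot [ 0.54532655 -0.00392151  0.0504    ]
foot [ 0.54237567 -0.00748564  0.0504    ]
foot [ 0.53944    -0.01103139  0.0504    ]
```

apply_moves(
  moves=[0.01, -0.003, 0.001, 0.002, -0.002, -0.001, 0.004, 0.01, -0.002, 0, 0.002, 0, 0, 0, 0.01, 0, 0, 0.002, 0, 0, 0, 0.01, 0, 0, 0.001, 0, 0, 0, 0.01, 0, 0, 0.001, 0, 0, 0, 0.01, 0, 0, 0, 0, 0, 0, 0.01, 0, 0, 0, 0, 0, 0, 0.01, 0, 0, 0, 0, 0, 0],
)

```text
clock: 27.67
position: [0.5469, -0.01, 0.1462]
ee_rot: [0.002, 0.728, 0.686, 0.002]
contact_force: [0.3, 1.0, -1.8]
width: 0.0213
```

```bash
python3 - <<'E'
from h import *
delta(.5445,-.008,.1375,-.06)
s=snap("side",13); crop(s,230,300,170,250,8,"pics/s13.png")
E
```

```text
t 27.67 pos [ 0.5469 -0.01    0.1462] F [ 0.28  1.01 -1.84] w 0.0213
shift tool(now) [ 0.0018 -0.0026  0.0087] turn [0.005 0.    0.001] | shift in target tool frame [ 0.0018 -0.0025  0.0087] rows>= 1.0
```

View pics/s13.png

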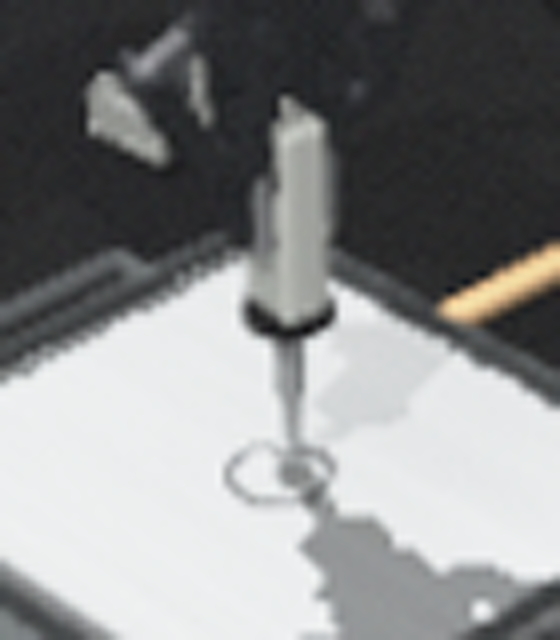

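apply_moves(
  moves=[0.01, 0.001, -0.002, 0.001, 0.003, 0, 0, 0.01, 0.001, 0, 0.001, 0, 0, 0, 0.01, 0, 0, 0.001, 0, 0, 0, 0.01, 0, 0, 0.001, 0, 0, 0, 0.01, 0, 0, 0.001, 0, 0, 0, 0.01, 0, 0, 0.001, 0, 0, 0, 0.01, 0, 0, 0, 0, 0, 0, 0.01, 0, 0, 0, 0, 0, 0],
)

```text
clock: 28.38
position: [0.5448, -0.0073, 0.1396]
ee_rot: [0.001, 0.727, 0.686, 0.001]
contact_force: [1.3, 0.4, -1.6]
width: 0.0218
```

```bash
python3 - <<'E'
from h import *
delta(.5445,-.008,.1375,-.06)
s=snap("side",14); crop(s,230,300,170,250,8,"pics/s14.png")
s=load("side",13); f=lambda x,y:((x+.5)/8-.5+230,(y+.5)/8-.5+170)
for z in (.036,.045): print(ray(s,*f(293,472),z))
E
```

```text
t 28.38 pos [ 0.5448 -0.0073  0.1396] F [ 1.28  0.44 -1.55] w 0.0218
shift tool(now) [-0.0007 -0.0003  0.0021] turn [0.002 0.    0.002] | shift in target tool frame [-0.0007 -0.0003  0.0021] rows>= 1.0
[ 0.54595669 -0.01333079  0.036     ]
[ 0.53817712 -0.02293391  0.045     ]
```

View pics/s14.png

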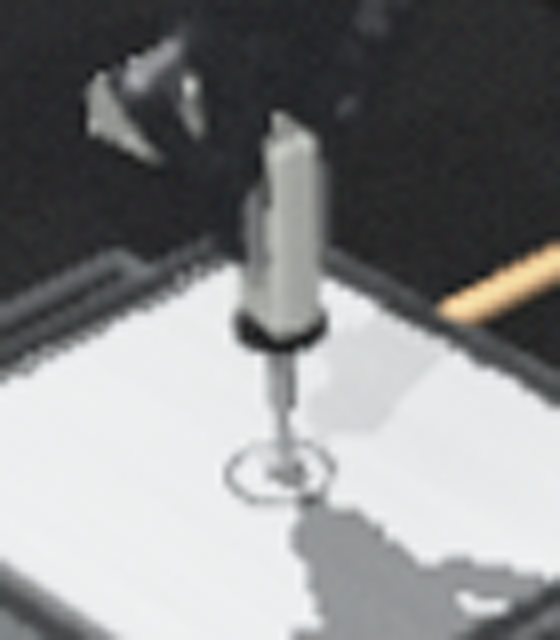

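apply_moves(
  moves=[0.01, 0, 0, 0.001, 0, 0, 0, 0.01, 0, 0, 0.001, 0, 0, 0, 0.01, 0, 0, 0.001, 0, 0, 0, 0.01, 0, 0, 0.001, 0, 0, 0, 0.01, 0, 0, 0, 0, 0, 0, 0.01, 0, 0, 0, 0, 0, 0, 0.01, 0, 0, 0, 0, 0, 0, 0.01, 0, 0, 0, 0, 0, 0],
)

```text
clock: 29.1
position: [0.5451, -0.0074, 0.1361]
ee_rot: [0.001, 0.727, 0.686, 0.001]
contact_force: [-0.5, -0.1, 0.8]
width: 0.0216
```

```bash
python3 - <<'E'
from h import *
delta(.5445,-.008,.1325,-.06)
E
```

```text
t 29.1 pos [ 0.5451 -0.0074  0.1361] F [-0.54 -0.14  0.79] w 0.0216
shift tool(now) [-0.0006 -0.0006  0.0036] turn [0.003 0.    0.001] | shift in target tool frame [-0.0006 -0.0006  0.0036] rows>= 1.0
```

apply_moves(
  moves=[0.01, 0, 0, 0.001, 0, 0, 0, 0.01, 0, 0, 0.001, 0, 0, 0, 0.01, 0, 0, 0.001, 0, 0, 0, 0.01, 0, 0, 0.0005, 0, 0, 0, 0.01, 0, 0, 0, 0, 0, 0, 0.01, 0, 0, 0, 0, 0, 0, 0.01, 0, 0, 0, 0, 0, 0, 0.01, 0, 0, 0, 0, 0, 0],
)

```text
clock: 29.77
position: [0.5451, -0.0074, 0.1329]
ee_rot: [0.001, 0.727, 0.686, 0.001]
contact_force: [-0.5, 0.0, 1.5]
width: 0.0215
```

```bash
python3 - <<'E'
from h import *
delta(.5445,-.008,.1325,-.06)
s=snap("side",15); crop(s,230,300,170,250,8,"pics/s15.png"); cv2.imwrite("pics/sfull.png",s["image"][:,:,::-1])
from rig import manip
import time
F=[]
for i in range(4):
    F.append(manip.get_state()["contact_force"].round(2)); snap("side",20)
print(F)
E
```

```text
t 29.77 pos [ 0.5451 -0.0074  0.1329] F [-0.53  0.    1.48] w 0.0215
shift tool(now) [-0.0006 -0.0006  0.0004] turn [0.003 0.    0.001] | shift in target tool frame [-0.0006 -0.0006  0.0004] rows>= 1.0
[array([-1.13, -0.69,  1.47]), array([-0.57, -0.46,  1.24]), array([-1.08, -0.14,  0.8 ]), array([-0.8 , -0.41,  0.68])]
```

View pics/s15.png

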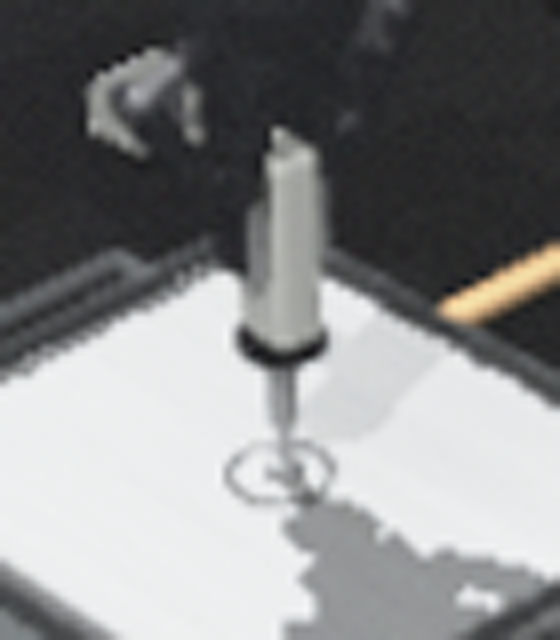

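View pics/sfull.png

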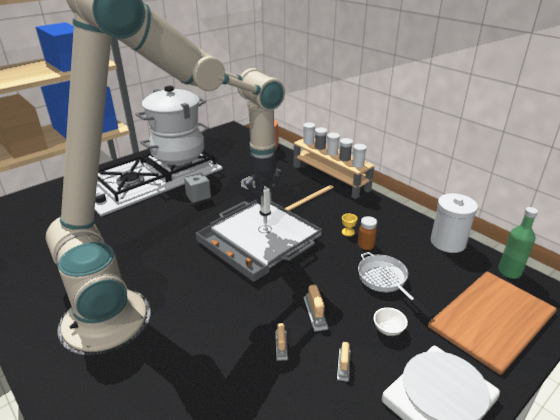

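```bash
python3 - <<'E'
from h import *
s=load("side",15)
for X in [(.5436,-.0094,.1005),(.5436,-.0094,.036),(.543,-.0104,.036)]:
    u,v=proj(s,X); print((u+.5-230)*8-.5,(v+.5-170)*8-.5)
f=lambda x,y:((x+.5)/8-.5+230,(y+.5)/8-.5+170)
s0=load("side",12);print("guard z-check ray", [ray(s,*f(284,345),z).round(4) for z in (.097,.1005,.104)])
delta(.5445,-.008,.1329,-.06)
E
```

```text
278.8025662543296 337.94911733893787
282.3095348128354 469.99053711969714
282.747482725641 471.6592846062272
guard z-check ray [array([ 0.5452, -0.0106,  0.097 ]), array([ 0.542 , -0.0146,  0.1005]), array([ 0.5387, -0.0186,  0.104 ])]
t 30.02 pos [ 0.5451 -0.0074  0.1329] F [-0.54 -0.41  0.71] w 0.0215
shift tool(now) [-0.0006 -0.0006 -0.    ] turn [0.003 0.    0.002] | shift in target tool frame [-0.0006 -0.0006 -0.    ] rows>= 1.0
```

```bash
python3 - <<'E'
from h import *
from rig import manip,imaging
F=[];p=[]
for i in range(16):
    imaging.get_image("side"); st=manip.get_state(); F.append(st["contact_force"]); p.append(st["position"])
F=np.array(F); print(F.mean(0).round(2),F.std(0).round(2),np.ptp(np.array(p),0),st["clock"])
E
```

```text
[-0.44 -0.04  1.31] [0.42 0.51 0.6 ] [5.86612482e-05 3.90711047e-05 4.92816821e-05] 30.8167
```

```bash
python3 - <<'E'
from rig import workorder
print(workorder.sign_off())
E
```

```text
the job is handed in; nothing more can be done
None
```

I finished the whole task and handed it in at about 31 s of the 72 s allowed. The hand-in gives no verdict, so what follows is from my own measurements.

- **Crusts:** I pushed them off in two passes with the scraper just above the face. The last look showed all three in the gutter at griddle x of about -0.12 to -0.135 m. One stands on its end, with its centre about 26 mm up (derived from its size and the gutter floor), which is inside the allowed band. The fingers stayed roughly 20 mm above the crusts throughout.
- **Scraper:** It is back within a few millimetres of where it started, upright and let go. The bystanders look unmoved in the last picture, but I did not measure them.
- **Thermometer:** The arm holds it within about 0.01 rad of vertical by the tool orientation, with the foot about 1–3 mm from the mark. The pose varied by less than 0.1 mm over the last 0.8 s.
    - **How far the foot is in:** From the tool height it is about 4.6 mm in. From the averaged force of about 2.5 N it is about 5.3 mm in.

**Checks that disagreed:** One side-view check of the guard ring height suggested the foot might be as much as 8 mm in. The 2 mm camera calibration makes that check too coarse, so I trusted the force and tool height, which agree. The side view also put the scraper 8–9 mm further along its length than the top view, and I used the pictures after the grasp to set its offset.

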